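# Nest the electrode-arm brackets in their tray

## Robot

A 6-joint arm with a two-finger parallel gripper is mounted at the origin on the work surface. World frame = base frame: x ahead of the robot, y to its left, z up, the work surface at z = 0. Lengths are in m, angles in rad, forces in N, time in s.
With the tool pointing down it reaches from about 0.35 to 0.85 m from the base axis. Payload 8.1 kg.
Tool frame: the origin (TCP) lies on the mounting face of the last link; the fingertips stand 186 mm ahead of it and the grasp point (between the pads) lies 167 mm ahead of it (grip_point_offset is the distance from the TCP to the grasp point, in m); z points along the fingers, y is the direction in which the jaws open and shut (so a half turn about z gives the same grasp; the last joint's range is limited). The gripper opens to 93 mm and grips with 3 to 60 N. Pads are 15 mm wide; open, the fingers measure 128 mm over their backs; the gripper's body (75 mm by 188 mm) begins 65 mm behind the grasp point.
Start: joints at [1.143, 0.13, 1.488, -0, 1.523, -0.085], TCP at [0.202, 0.565, 0.405] pointing down, gripper open.
Joint ranges: [-2.96, 2.96], [-0.89, 2.26], [0.02, 2.5], [-1.34, 4.48], [0, 2.73], [-2.66, 2.66]. Speed limits (rad/s): [2.39, 2.39, 2.79, 3.14, 3.14, 3.14].

## Interface

Orientations are given as a rotation vector (axis times angle).
In Python, from plant import read_state, read_camera, close_job, grip_point_offset gives the robot as it stands.
- The arm moves only by the shell command python3 -m creep 'ROWS' [OPENING] [FORCE]. ROWS is JSON, a list of rows, each a list of 2 entries, a list of its own where there are three numbers: the shift along the tool's x, y, z in cm, then the turn, a rotation vector about the tool's x, y, z in degrees. In form: [[[tx, ty, tz], [rx, ry, rz]], ...]. A call has 1 to 12 rows; each row shifts and turns the commanded pose from where the row before left it, along the tool's axes as they then stand; what a row does not reach is not made up. A row lasts 1/12 s, in which the tool goes at most 41.7 mm and 7.16 degrees, less where a joint would pass 70% of its speed; a pose out of reach is approached as far as the arm can. A call is refused whole if a number of a shift passes 4.17 or a number of a turn 7.16, either way. A call with a gripper value outside its range is refused whole. OPENING is the opening in per cent of the stroke, from 0 (shut) to 100 (fully open), set as the call begins (- or left out, the last holds). The fingers move at their own pace and stop on an object; FORCE is the grip in N (left out, the last holds). Time passes only in rows, so rows that do not move let the fingers close. It gives the time, the measured TCP pose, the force and the opening at its end, in the units of the state.
- read_state(): the state, without advancing time (a new reading comes with each control period).
- read_camera(name): name is "scene" or "top"; returns a dict with "img" (384x512x3 uint8, red, green, blue), "K" (3x3 intrinsics, pixels), "T" (4x4, takes a point from camera to world coordinates). Camera axes: x right, y down, z forward; pixel columns grow to the right and rows downward; lengths in m; the calibration is good to about 2 mm. A picture is of the moment at which its call begins. There is no depth.
- close_job(): hands the job in, once; it reports no verdict.
The state is a dict: "t": time; "q": joint angles; "dq": joint speeds; "joint_torque": joint torques, N m; "tool_pos": TCP position; "orientation": TCP orientation; "force": force on the tool from outside, world axes, zero at the start; "wrist_torque": the same for the moment, N m; "opening": finger opening in m.
Only numpy, scipy, OpenCV 4.12 (cv2) and the standard library are available. Lean on these libraries where they do the work, as an engineer would, in place of code of your own. Each camera call takes 0.05 s, during which the arm holds its last target.

## Task

Put the three loose aluminium electrode-arm brackets (fork, elbow and hook) away in the grey tray so that they interlock and each lies flat, fully home on the tray's floor; they fit only one way, with the fork's notched corner round the tray's corner block. Lower them in gently, without dropping or ramming them, and leave the other things on the bench alone.

Things in the scene. Friction and masses are not known exactly. Their poses are not given: they have to be found in the camera images.
- tray: Grey plastic tray fixed to the bench; origin at bench level under the pocket's middle. Outside 160 (x) by 124 mm (y), 16 mm high; floor 6 mm thick; pocket 146 by 110 mm, 10 mm deep, inner top edges sloped 3 mm as lead-in. A 14 mm square block, 22 mm above the bench, fills the pocket's -x, -y corner. Packed, all brackets share the tray's x and y directions, 2 mm gaps all round.
- fork_lug (a point): Fork: aluminium U plate 10 mm thick, lower edges chamfered, 190 g. From the lug: base strip x -17 to 17, y -53 to 53 mm; two prongs 34 mm wide at its ends, reaching to x +53 mm; 14 mm square notch in the -x, -y corner. Lug on the plate: 24 mm along x, 12 mm thick along y, top 50 mm above the underside. This point: lug's axis, 36 mm above the underside.
- elbow_lug (a point): Elbow: aluminium corner plate 10 mm thick, lower edges chamfered, 120 g. From the lug: one leg x -35 to 35, y -17 to 17 mm; the other from its +x end, x 1 to 35, reaching to y -53 mm. Lug on the plate: 24 mm along x, 12 mm thick along y, top 50 mm above the underside. This point: lug's axis, 36 mm above the underside.
- hook_lug (a point): Hook: aluminium L plate 10 mm thick, lower edges chamfered, 155 g. From the lug: long strip x -17 to 17, y -53 to 53 mm; short leg at its +y end, y 19 to 53, reaching to x -53 mm. Lug on the plate: 24 mm along x, 12 mm thick along y, top 50 mm above the underside. This point: lug's axis, 36 mm above the underside.
- fork_home (a point): Point of the tray 54 mm along the tray's -x from the pocket's middle, 42 mm above the bench: where the fork's lug point is when the fork is fully home (prongs towards +x, notch round the corner block). Axes are the tray's; the fork's x and y must point the same way.
- elbow_home (a point): Point of the tray over the pocket's middle, 42 mm above the bench: where the elbow's lug point is when the elbow is fully home (first leg between the fork's prongs, second leg towards -y). Axes are the tray's; the elbow's x and y must point the same way.
- hook_home (a point): Point of the tray 54 mm along the tray's +x from the pocket's middle, 42 mm above the bench: where the hook's lug point is when the hook is fully home (short leg towards -x, beside the elbow). Axes are the tray's; the hook's x and y must point the same way.
- stopper: Bystander: brick-red rubber stopper, 22 mm across, 22 mm tall; loose, to be left alone. Origin at its underside.
- beaker: Bystander: small glass beaker, 44 mm across, 58 mm tall; loose, to be left alone. Origin at its underside.
- sample_cup: Bystander: white plastic cup, 60 mm across, 50 mm tall; loose, to be left alone. Origin at its underside.
- vial: Bystander: small white jar, 28 mm across, 50 mm tall; loose, to be left alone. Origin at its underside.
- wash_bottle: Bystander: wash bottle with red cap and spout, 66 mm across, 190 mm tall; loose, to be left alone. Origin at its underside.
Things that resemble listed ones, but are neither listed nor needed, are in the scene too. Leave any green or purple look-alike of the part that bears fork_lug alone.

How it is judged:
By the outcome, as a careful person would: the job done as asked, in the order asked, and still so for the second after the job is handed in, with the robot touching nothing.
It also fails if it takes over 67 s, if anything falls off the work surface, if the arm or the gripper's body presses on something with over 40 N, if the wrist force passes 120 N, or if a joint passes its speed limit or range.

## Working session

There is one attempt and no reset: what is moved stays moved. The work goes in short steps, Python scripts to look and compute and a shell command to move; the robot and the scene stay as the last step left them, time stands still between calls to the robot, and variables do not carry over. Pictures are saved under pics/ and viewed, and the job is handed in when it is done.

```bash
ls; mkdir -p pics; python3 - <<'E'
from plant import *
import cv2,numpy as np
s=read_state();print(s['t'],s['tool_pos'],s['orientation'],s['opening'],s['force'])
for n in['scene','top']:
    c=read_camera(n);cv2.imwrite(f'pics/{n}0.png',c['img'][:,:,::-1]);print(n,c['K'].round(1).tolist(),c['T'].round(4).tolist())
    np.savez(f'pics/{n}0.npz',**c)
E
```

```text
pics
0.0 [0.2015816  0.56489285 0.40373321] [-5.35788972e-01 -3.09514540e+00  2.68690203e-03] 0.09256901239718068 [-0.06372833  0.0039576  -0.18925579]
scene [[486.6, 0.0, 261.9], [0.0, 486.6, 195.3], [0.0, 0.0, 1.0]] [[-0.7639, 0.4359, -0.4758, 1.1272], [0.6452, 0.5003, -0.5775, 0.7689], [-0.0137, -0.7481, -0.6634, 0.9311], [0.0, 0.0, 0.0, 1.0]]
top [[393.2, 0.0, 251.6], [0.0, 393.2, 199.2], [0.0, 0.0, 1.0]] [[-0.0192, -0.9865, 0.1627, 0.3209], [-0.9996, 0.0221, 0.0159, -0.0255], [-0.0192, -0.1624, -0.9865, 1.0951], [0.0, 0.0, 0.0, 1.0]]
```

View pics/scene0.png

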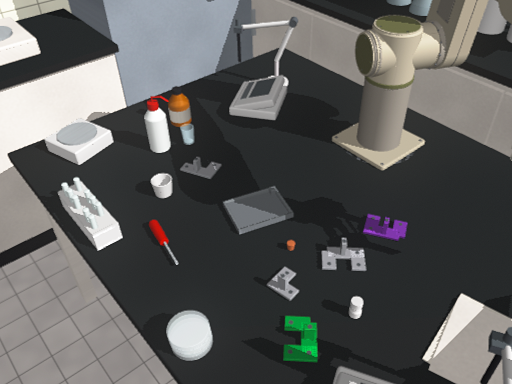

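View pics/top0.png

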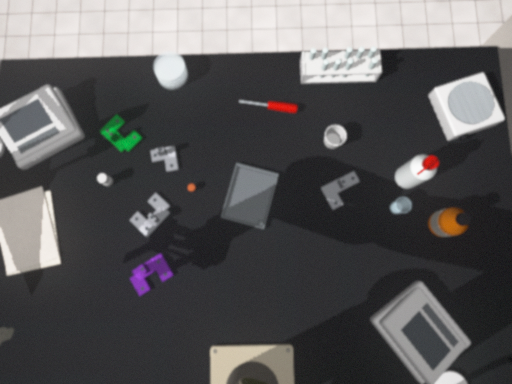

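The top view shows the tray at about (250,195). The grey fork is near (150,213), the elbow near (165,157) and the hook near (340,190). The look-alikes are green (120,134) and purple (150,273). I'll confirm this in enlarged crops.

```bash
python3 - <<'E'
import cv2,numpy as np
a=cv2.imread('pics/top0.png');b=cv2.imread('pics/scene0.png')
c=lambda i,x,y,w,h,s:cv2.resize(i[y:y+h,x:x+w],None,fx=s,fy=s,interpolation=cv2.INTER_CUBIC)
r1=np.hstack([c(a,115,125,80,125,3.0),c(a,210,150,80,125,3.0),c(a,305,140,70,125,3.0)])
cv2.imwrite('pics/ctop.png',r1)
r=np.hstack([c(b,215,180,85,62,4),c(b,175,145,55,62,4),c(b,315,228,60,62,4)])
r2=np.hstack([c(b,255,255,60,55,4)]);r2=np.pad(r2,((0,0),(0,r.shape[1]-r2.shape[1]),(0,0)))
cv2.imwrite('pics/cscene.png',np.vstack([r,r2]))
E
```

```text
(no output)
```

View pics/ctop.png

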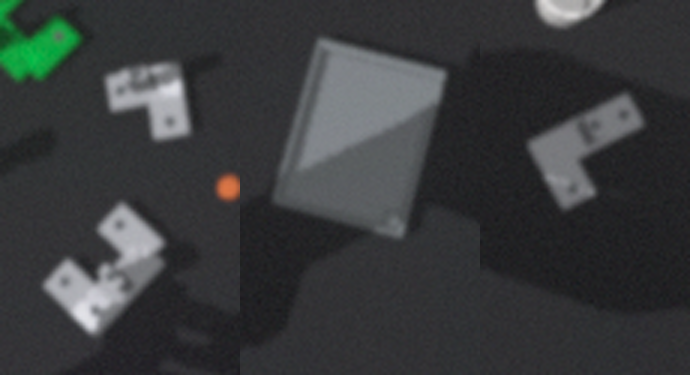

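View pics/cscene.png

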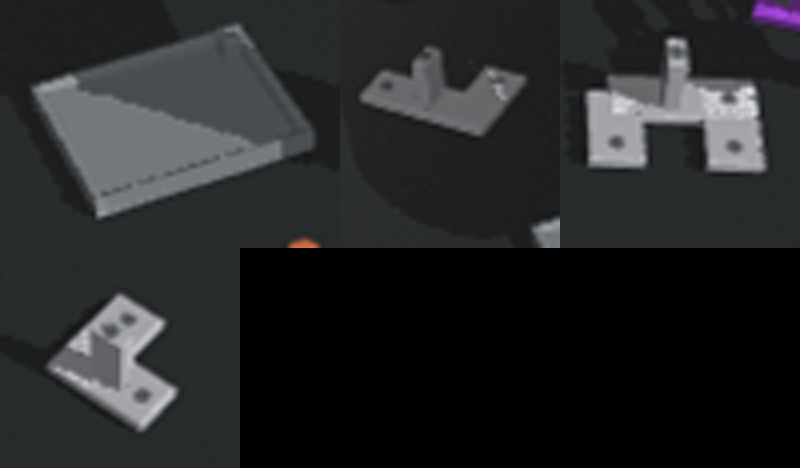

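```bash
cat > h.py <<'E'
import numpy as np,cv2
from scipy.optimize import minimize
def rect(a,b,c,d): return [(a,c),(b,c),(b,d),(a,d)]
# prisms: (polygon mm, z0,z1) in part frame, z from underside
LUG=(rect(-12,12,-6,6),10,50)
M={'fork':[(rect(-17,17,-39,53),0,10),(rect(-3,17,-53,-39),0,10),(rect(17,53,-53,-19),0,10),(rect(17,53,19,53),0,10),LUG],
'elbow':[(rect(-35,35,-17,17),0,10),(rect(1,35,-53,-17),0,10),LUG],
'hook':[(rect(-17,17,-53,53),0,10),(rect(-53,-17,19,53),0,10),LUG],
'tray':[(rect(-80,80,-62,62),0,16),(rect(-73,-59,-55,-41),16,22)]}
def proj(c,P):
    T=np.linalg.inv(c['T']);p=P@T[:3,:3].T+T[:3,3];q=p@c['K'].T;return q[:,:2]/q[:,2:]
def render(c,name,x,y,yaw,z,roi,S=8):
    u0,v0,w,h=roi;im=np.zeros((h*S,w*S),np.uint8);R=np.array([[np.cos(yaw),-np.sin(yaw)],[np.sin(yaw),np.cos(yaw)]])
    for poly,z0,z1 in M[name]:
        xy=np.array(poly)/1000@R.T+[x,y]
        P=np.vstack([np.c_[xy,np.full(4,z+z0/1000)],np.c_[xy,np.full(4,z+z1/1000)]])
        q=(proj(c,P)-[u0,v0]+.5)*S-.5
        hull=cv2.convexHull(q.astype(np.float32))[:,0]
        cv2.fillConvexPoly(im,np.round(hull*16).astype(np.int32),1,shift=4)
    return im.reshape(h,S,w,S).mean((1,3))
def fit(views,name,p0,zfree=False,blur=0.6):
    # views: list of (cam, roi, softmask)
    def f(p):
        z=p[3]/1000 if zfree else p0[3]/1000; s=0
        for c,roi,m in views:
            r=cv2.GaussianBlur(render(c,name,p[0]/1000,p[1]/1000,p[2]/57.2958,z,roi),(0,0),blur); s+=((r-m)**2).sum()
        return s
    x0=np.array(p0[:4] if zfree else p0[:3],float);n=len(x0)
    best=None
    for st in (8,3):
        sx=np.vstack([x0]+[x0+st*np.eye(n)[i] for i in range(n)])
        r=minimize(f,x0,method='Nelder-Mead',options=dict(initial_simplex=sx,xatol=.02,fatol=1e-3,maxiter=300));x0=r.x
    return r.x,r.fun
def soft(img,roi,bg,fg):
    u,v,w,h=roi;g=img[v:v+h,u:u+w].astype(float).mean(2);return np.clip((g-bg)/(fg-bg),0,1)
def ray(c,u,v,z):
    d=c['T'][:3,:3]@np.linalg.inv(c['K'])@[u,v,1];o=c['T'][:3,3];return o+d*(z-o[2])/d[2]
E
python3 - <<'E'
from h import *
t=dict(np.load('pics/top0.npz'));s=dict(np.load('pics/scene0.npz'))
for n,u,v in[('fork',150,213),('elbow',165,157),('hook',340,190),('tray',250,195)]:print(n,ray(t,u,v,.01).round(3))
for n,u,v in[('fork',343,260),('elbow',285,283),('hook',200,168),('tray',257,209)]:print(n,ray(s,u,v,.01).round(3))
def d(im,y,x0,x1):print(im[y,x0:x1].mean(1).astype(int))
d(t['img'],195,215,285);d(t['img'],186,318,362);d(t['img'],160,145,185);d(t['img'],215,122,178)
d(s['img'],170,175,225);d(s['img'],283,262,305);d(s['img'],262,315,372);d(s['img'],215,215,300)
E
```

```text
fork [0.467 0.277 0.01 ]
elbow [0.628 0.237 0.01 ]
hook [ 0.52  -0.256  0.01 ]
tray [ 0.512 -0.004  0.01 ]
fork [0.471 0.283 0.01 ]
elbow [0.627 0.243 0.01 ]
hook [ 0.528 -0.253  0.01 ]
tray [0.514 0.002 0.01 ]
[ 49  50  50  52  51  52  52  51  50  51  56  80  99  99  89  88 101 119
 129 132 132 134 134 132 133 132 132 135 133 134 133 132 134 132 132 127
 127 121 115 110 103  99  95  93  92  95  93  93  93  94  94  92  93  92
  87  84  77  77  56  45  36  37  33  36  35  35  38  35  35  37]
[ 35  38  45  63  76  89 101 112 117 121 120 123 120 123 122 122 122 120
 120 119 113  93  79  75  83  95 104 110 112 109 102  93  80  66  50  42
  41  39  34  32  37  37  37  34]
[ 52  51  48  50  51  61 102 139 157 157 152 145 141 135 126 116 109 101
 104 131 160 174 176 177 176 176 174 178 177 175 164 133  89  50  37  43
  45  49  50  50]
[ 52  53  54  50  48  50  56  51  53  61  89 122 152 167 172 173 177 172
 163 142 115  78  56  46  58  92 134 162 159 138 120 109 108 107 113 120
 121 120 122 120 120 122 121 116 106  90  69  48  38  41  41  37  42  46
  48  51]
[ 37  35  36  36  33  64  89  9
[... 227 characters left out ...]
05 104 104 101  98
  99 100  99  99  95 155 176 192 139  58  40  39  41  42  43  43  42  43
  40  42  42  42  42  42  43]
[ 43  37  30  30  31  28  41 127 162 166 166 164 137 105  98 128 159 166
 166 168 135  73  38  42  43  43  42  42  43  42  42  34  29  31  28  37
 109 157 167 166 166 165 159 157 161 166 166 166 167 162 101  36  41  42
  43  42  42]
[ 43  42  42  43  43  42  42  43  35  30  30  30  28  38  55  77 113 120
 117 119 120 119 120 120 120 119 120 120 120 120 119 119 120 119 119 120
 120 119 120 120 120 120 121 120 119 120 119 119 120 120 119 120 120 120
 119 119 120 120 121 121 122 123 102  83  78  79  84  89 101 113  92  77
  78  78  78  79  79  82  58  33  29  31  29  30  30]
```

```bash
cat >> h.py <<'E'
def msk(img,roi,bg=42,lo=75,k=7):
    u,v,w,h=roi;g=cv2.cvtColor(img,cv2.COLOR_RGB2GRAY).astype(np.float32)
    fg=np.maximum(cv2.dilate(g,np.ones((k,k))),lo);bgm=np.minimum(cv2.erode(g,np.ones((k,k))),bg+8)
    m=np.clip((g-bgm)/(fg-bgm),0,1); m=np.where(g>lo,np.maximum(m,np.clip((g-bg)/(lo*1.0-bg)-.5,0,1)*0+m),m)
    return m[v:v+h,u:u+w]
def box(c,p,r=95):
    P=np.array([[p[0]/1000+a*r/1000,p[1]/1000+b*r/1000,z] for a in(-1,1) for b in(-1,1) for z in (0,.04)])
    q=proj(c,P);lo=np.floor(q.min(0)).astype(int);hi=np.ceil(q.max(0)).astype(int);lo=np.maximum(lo,0);hi=np.minimum(hi,[512,384]);return (*lo,*(hi-lo))
def clean(m,c,p,roi,r):
    # keep only pixels inside disc of radius r mm about p at z=.02
    a=np.linspace(0,2*np.pi,60);q=proj(c,np.c_[p[0]/1000+r/1000*np.cos(a),p[1]/1000+r/1000*np.sin(a),np.full(60,.015)])-roi[:2]
    k=np.zeros(m.shape,np.uint8);cv2.fillPoly(k,[np.round(q).astype(np.int32)],1);return m*k
E
cat > fit0.py <<'E'
from h import *
t=dict(np.load('pics/top0.npz'));s=dict(np.load('pics/scene0.npz'))
G={'fork':(465,278,47,0),'elbow':(635,240,-77,0),'hook':(530,-258,21,0),'tray':(513,-2,-14,0)}
R={'fork':75,'elbow':62,'hook':75,'tray':110}
vis=[]
for n,g in G.items():
    V=[]
    for c in(t,s):
        roi=box(c,g,110);m=clean(msk(c['img'],roi),c,g,roi,R[n]);V.append((c,roi,m))
    for lab,vv,zf in(('top',V[:1],0),('scene',V[1:],0),('both',V,0),('bothz',V,1)):
        x,f=fit(vv,n,g,zf,1.0 if lab=='top' else .6);print(n,lab,x.round(2),round(f,1))
        if lab=='both':xb=x
    for c,roi,m in V:
        r=render(c,n,xb[0]/1e3,xb[1]/1e3,xb[2]/57.2958,0,roi)
        u,v,w,h=roi;im=cv2.resize(np.dstack([m*255,r*255,c['img'][v:v+h,u:u+w].mean(2)]).astype(np.uint8),(190,190));vis.append(im)
cv2.imwrite('pics/fit0.png',np.vstack([np.hstack(vis[0:8:2]),np.hstack(vis[1:8:2])]))
E
python3 fit0.py
```

```text
fork top [451.95 263.02  45.36] 66.2
fork scene [450.43 263.32  46.08] 111.7
fork both [451.07 263.17  45.94] 191.1
fork bothz [4.5101e+02 2.6328e+02 4.5730e+01 1.7000e-01] 191.1
elbow top [639.63 245.29 -79.61] 50.1
elbow scene [637.61 245.33 -79.55] 106.2
elbow both [638.53 245.34 -79.64] 165.3
elbow bothz [ 6.3846e+02  2.4531e+02 -7.9940e+01  4.7000e-01] 164.5
hook top [ 537.74 -257.12   25.76] 44.7
hook scene [ 536.53 -254.45   25.48] 37.7
hook both [ 537.38 -255.79   25.78] 93.4
hook bothz [ 536.98 -256.46   26.18   -0.73] 92.7
tray top [511.87  -1.91 -16.43] 151.1
tray scene [509.85   0.57 -16.68] 156.3
tray both [510.8   -0.83 -16.43] 335.8
tray bothz [510.84  -0.89 -16.37  -0.75] 335.1
```

View pics/fit0.png

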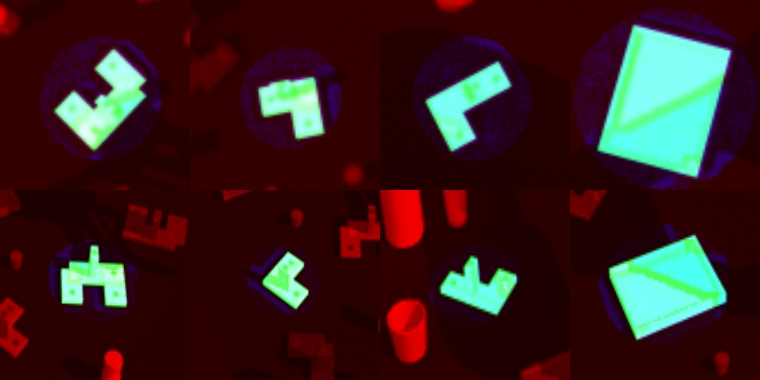

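The fits agree between cameras to 1–2.5 mm. With height left free, every underside lands within 1 mm of the bench, as it should. Next is a helper that works out the moves.

```bash
cat > go.py <<'E'
import sys,numpy as np
from plant import *
from scipy.spatial.transform import Rotation as Rn
# usage go.py x y z(mm, grasp point) yawY(deg of tool y)
s=read_state();R=Rn.from_rotvec(s['orientation']).as_matrix();p=np.array(s['tool_pos'])
g=p+R[:,2]*grip_point_offset
ya=np.degrees(np.arctan2(R[1,1],R[0,1]))
print('t %.2f grasp'%s['t'],(g*1000).round(1),'yawY %.2f'%ya,'tilt',np.degrees(R[:2,2]).round(2),'open %.1f'%(s['opening']*1000),'F',np.round(s['force'],1),'M',np.round(s['wrist_torque'],2),'q6 %.2f'%s['q'][5])
if len(sys.argv)>4:
    x,y,z,w=map(float,sys.argv[1:5]);d=np.array([x,y,z])/1000-g
    turn=-((w-ya+180)%360-180)
    print('shift now(cm)',(R.T@d*100).round(2),'turn z',round(turn,2))
    R2=R@Rn.from_rotvec([0,0,np.radians(turn)]).as_matrix()
    print('shift after turn(cm)',(R2.T@d*100).round(2))
    # tilt fix
    c=np.cross(R[:,2],[0,0,-1]);print('tilt fix deg (tool axes)',np.degrees(R.T@c).round(2))
E
python3 go.py 451 263 130 135.9
```

```text
t 0.10 grasp [201.5 564.7 236.5] yawY 70.36 tilt [-0.04 -0.09] open 92.7 F [ 0.3 -0.4 -0.6] M [ 0.01 -0.   -0.05] q6 -0.09
shift now(cm) [-33.64 -20.    10.68] turn z -65.54
shift after turn(cm) [  4.28 -38.91  10.68]
tilt fix deg (tool axes) [-0.09 -0.01  0.  ]
```

```bash
python3 -m creep '[[[0,0,0],[0,0,-6.5]],[[0,0,0],[0,0,-6.5]],[[0,0,0],[0,0,-6.5]],[[0,0,0],[0,0,-6.5]],[[0,0,0],[0,0,-6.5]],[[0,0,0],[0,0,-6.5]],[[0,0,0],[0,0,-6.5]],[[0,0,0],[0,0,-6.5]],[[0,0,0],[0,0,-6.5]],[[0,0,0],[0,0,-7]]]' 50 && python3 -m creep '[[[0.35,-3,0.5],[0,0,0]],[[0.35,-3.2,0.9],[0,0,0]],[[0.35,-3.2,0.9],[0,0,0]],[[0.35,-3.2,0.9],[0,0,0]],[[0.35,-3.2,0.9],[0,0,0]],[[0.35,-3.2,0.9],[0,0,0]],[[0.35,-3.2,0.9],[0,0,0]],[[0.35,-3.2,0.9],[0,0,0]],[[0.35,-3.2,0.9],[0,0,0]],[[0.35,-3.2,0.9],[0,0,0]],[[0.35,-3.2,0.9],[0,0,0]],[[0.4,-3.2,0.9],[0,0,0]]]'; python3 go.py 451 263 36 135.9
```

```text
t: 0.93
tool_pos: [0.2016, 0.565, 0.4041]
orientation: [1.231, -2.889, 0.001]
force: [-0.8, 0.4, -0.5]
opening: 0.0467
t: 1.93
tool_pos: [0.4468, 0.2671, 0.3]
orientation: [1.224, -2.893, -0.0]
force: [-0.1, 1.0, -0.6]
opening: 0.0467
t 1.93 grasp [446.7 267.1 132.7] yawY 135.86 tilt [-0.02 -0.01] open 46.7 F [-0.1  1.  -0.6] M [ 0.07  0.03 -0.02] q6 -1.93
shift now(cm) [-0.01 -0.59  9.67] turn z -0.04
shift after turn(cm) [-0.01 -0.59  9.67]
tilt fix deg (tool axes) [ 0.01 -0.02  0.  ]
```

```bash
python3 -m creep '[[[0,-0.3,0.5],[0,0,0]],[[0,-0.3,1.2],[0,0,0]],[[0,0,1.5],[0,0,0]],[[0,0,1.5],[0,0,0]],[[0,0,1.5],[0,0,0]],[[0,0,1.2],[0,0,0]],[[0,0,1],[0,0,0]],[[0,0,0.7],[0,0,0]],[[0,0,0.4],[0,0,0]],[[0,0,0.2],[0,0,0]],[[0,0,0],[0,0,0]]]'; python3 go.py 451 263 36 135.9
python3 - <<'E'
from plant import *
import cv2
c=read_camera('scene')['img'];t=read_camera('top')['img']
import numpy as np
r=lambda i:cv2.resize(i[:,:,::-1],(400,400),interpolation=cv2.INTER_CUBIC)
cv2.imwrite('pics/g1.png',np.hstack([r(c[180:300,290:410]),r(t[140:260,90:210])]))
E
```

```text
t: 2.85
tool_pos: [0.4505, 0.2645, 0.2037]
orientation: [1.224, -2.893, -0.0]
force: [1.2, -0.3, -0.1]
opening: 0.0467
t 2.85 grasp [450.5 264.5  36.4] yawY 135.87 tilt [-0. -0.] open 46.7 F [ 1.2 -0.3 -0.1] M [ 0.07  0.04 -0.07] q6 -1.94
shift now(cm) [ 0.08 -0.14  0.04] turn z -0.03
shift after turn(cm) [ 0.08 -0.14  0.04]
tilt fix deg (tool axes) [ 0. -0.  0.]
```

View pics/g1.png

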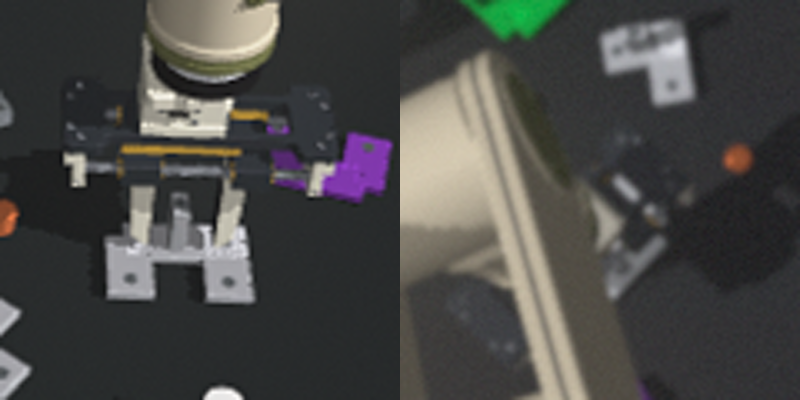

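```bash
python3 -m creep '[[[0.08,-0.14,0.04],[0,0,0]],[[0,0,0],[0,0,0]],[[0,0,0],[0,0,0]],[[0,0,0],[0,0,0]],[[0,0,0],[0,0,0]],[[0,0,0],[0,0,0]],[[0,0,0],[0,0,0]],[[0,0,0],[0,0,0]]]' 0 30; python3 go.py
```

```text
t: 3.62
tool_pos: [0.451, 0.2628, 0.2034]
orientation: [-1.224, 2.893, -0.0]
force: [0.3, -1.2, 0.7]
opening: 0.0122
t 3.62 grasp [451.  262.8  36.1] yawY 135.86 tilt [ 0.01 -0.  ] open 12.2 F [ 0.3 -1.2  0.7] M [0.01 0.09 0.03] q6 -1.94
```

```bash
python3 -m creep '[[[0,0,-0.4],[0,0,0]],[[0,0,-1],[0,0,0]],[[0,0,-1.5],[0,0,0]],[[0,0,-1.5],[0,0,0]],[[0,0,-1.5],[0,0,0]],[[0,0,-1.5],[0,0,0]],[[0,0,-1],[0,0,0]],[[0,0,-0.6],[0,0,0]]]'; python3 go.py 459 14.4 100 73.57
```

```text
t: 4.28
tool_pos: [0.4513, 0.2631, 0.2955]
orientation: [-1.223, 2.891, 0.0]
force: [0.3, -0.2, -2.6]
opening: 0.0118
t 4.28 grasp [451.7 263.2 128.2] yawY 135.86 tilt [0.12 0.06] open 11.8 F [ 0.3 -0.2 -2.6] M [ 0.06  0.03 -0.07] q6 -1.94
shift now(cm) [ 17.35 -17.85   2.79] turn z 62.29
shift after turn(cm) [ -7.74 -23.66   2.79]
tilt fix deg (tool axes) [-0.05  0.13  0.  ]
```

```bash
python3 -m creep '[[[0,0,0],[0,0,5]],[[0,0,0],[0,0,7]],[[0,0,0],[0,0,7]],[[0,0,0],[0,0,7]],[[0,0,0],[0,0,7]],[[0,0,0],[0,0,7]],[[0,0,0],[0,0,7]],[[0,0,0],[0,0,7]],[[0,0,0],[0,0,5]],[[0,0,0],[0,0,3.3]]]' && python3 -m creep '[[[-0.6,-1.6,0],[0,0,0]],[[-0.8,-2.5,0],[0,0,0]],[[-0.8,-2.5,0],[0,0,0]],[[-0.8,-2.5,0],[0,0,0]],[[-0.8,-2.5,0],[0,0,0]],[[-0.8,-2.5,0],[0,0,0]],[[-0.8,-2.5,0],[0,0,0]],[[-0.8,-2.5,0],[0,0,0]],[[-0.8,-2.5,0],[0,0,0]],[[-0.6,-1.6,0],[0,0,0]],[[-0.2,-0.6,0],[0,0,0]],[[0,0,0],[0,0,0]]]'; python3 go.py 459 14.4 60 73.57
```

```text
t: 5.12
tool_pos: [0.4507, 0.2628, 0.2929]
orientation: [-0.457, -3.107, 0.001]
force: [0.6, 0.7, -2.2]
opening: 0.0116
t: 6.12
tool_pos: [0.4583, 0.0114, 0.2932]
orientation: [-0.453, -3.108, 0.0]
force: [-0.1, -0.6, -1.9]
opening: 0.0115
t 6.12 grasp [458.2  11.4 125.9] yawY 73.43 tilt [-0.03 -0.01] open 11.5 F [-0.1 -0.6 -1.9] M [0.   0.01 0.04] q6 -1.37
shift now(cm) [0.01 0.31 6.59] turn z -0.14
shift after turn(cm) [0.01 0.31 6.59]
tilt fix deg (tool axes) [-0.01 -0.02 -0.  ]
```

```bash
python3 -m creep '[[[0,0.15,0.6],[0,0,-0.1]],[[0,0.16,1],[0,0,0]],[[0,0,1.2],[0,0,0]],[[0,0,1.2],[0,0,0]],[[0,0,0.8],[0,0,0]],[[0,0,0.4],[0,0,0]],[[0,0,0.2],[0,0,0]],[[0,0,0],[0,0,0]],[[0,0,0],[0,0,0]]]'; python3 go.py 459 14.4 60 73.57
cat > snap.py <<'E'
import sys,numpy as np,cv2
from plant import *
n=sys.argv[1]
o=[]
for k,(x,y,w,h) in(('scene',(170,120,160,150)),('top',(190,120,130,150))):
    c=read_camera(k);np.savez(f'pics/{k}_{n}.npz',**c);o.append(cv2.resize(c['img'][y:y+h,x:x+w,::-1],(400,int(400*h/w)),interpolation=cv2.INTER_CUBIC))
H=max(i.shape[0] for i in o);o=[np.pad(i,((0,H-i.shape[0]),(0,0),(0,0))) for i in o]
cv2.imwrite(f'pics/s_{n}.png',np.hstack(o))
E
python3 snap.py f1
```

```text
t: 6.87
tool_pos: [0.4595, 0.0157, 0.2397]
orientation: [0.446, 3.109, 0.0]
force: [0.6, 0.9, -1.6]
opening: 0.0121
t 6.87 grasp [459.6  15.7  72.4] yawY 73.68 tilt [ 0.03 -0.  ] open 12.1 F [ 0.6  0.9 -1.6] M [-0.02  0.01 -0.04] q6 -1.36
shift now(cm) [ 0.02 -0.14  1.24] turn z 0.11
shift after turn(cm) [ 0.02 -0.14  1.24]
tilt fix deg (tool axes) [0.01 0.03 0.  ]
```

View pics/s_f1.png

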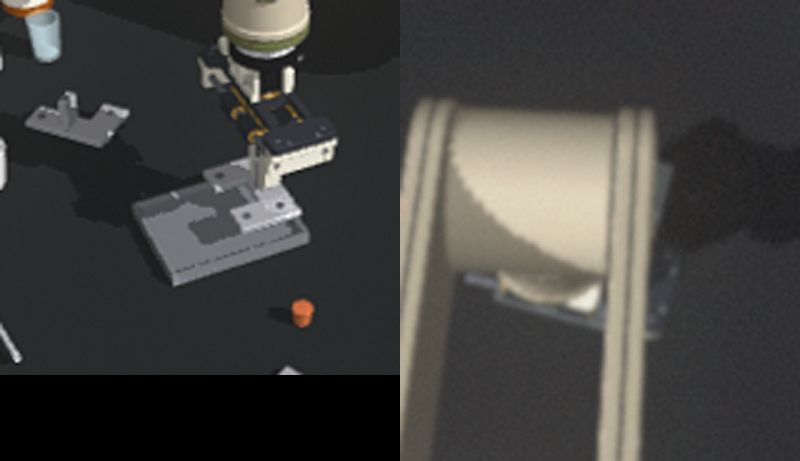

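```bash
cat > ov.py <<'E'
import sys
from h import *
# ov.py npzname part x y yaw z(underside mm) crop u v w h out
f,n=sys.argv[1:3];x,y,yaw,z=map(float,sys.argv[3:7]);u,v,w,h=map(int,sys.argv[7:11])
c=dict(np.load(f));S=max(1,int(760/w));im=cv2.resize(c['img'][v:v+h,u:u+w,::-1],None,fx=S,fy=S,interpolation=cv2.INTER_CUBIC)
a=np.radians(yaw);R=np.array([[np.cos(a),-np.sin(a)],[np.sin(a),np.cos(a)]])
for poly,z0,z1 in M[n]:
  for zz,col in((z0,(0,0,255)),(z1,(0,255,0))):
    xy=(np.array(poly)@R.T+[x,y])/1000;q=proj(c,np.c_[xy,np.full(4,(z+zz)/1000)])
    cv2.polylines(im,[np.round(((q-[u,v]+.5)*S-.5)*16).astype(np.int32)],True,col,1,cv2.LINE_AA,4)
im=np.vstack([im]);cv2.imwrite(sys.argv[11],im)
E
python3 ov.py pics/scene_f1.npz fork 459.3 14.7 -16.4 36.2 215 170 90 70 pics/ovf1.png
```

```text
(no output)
```

View pics/ovf1.png

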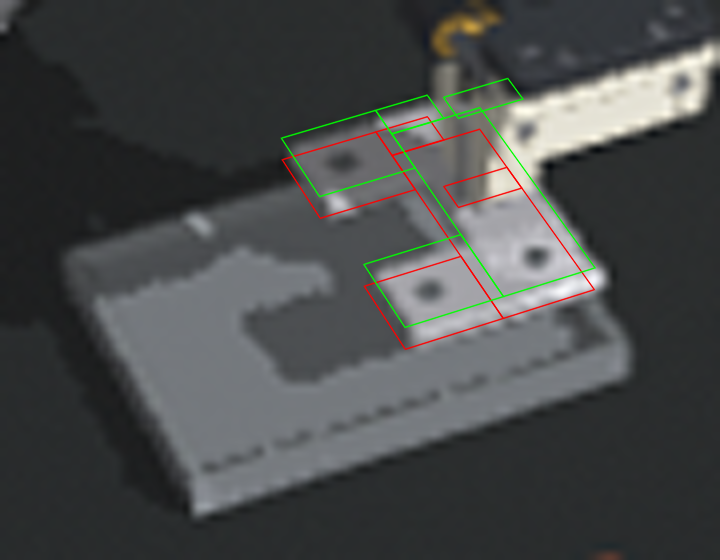

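```bash
cat > ef.py <<'E'
from h import *
from scipy.optimize import minimize
def edgefit(c,segs,p0,zt,blur=.8,show=True,signed=True):
    """segs: list of ((x,y),(x,y)) mm part frame with interior on left; brightness inside>outside"""
    g=cv2.GaussianBlur(cv2.cvtColor(c['img'],cv2.COLOR_RGB2GRAY).astype(np.float32),(0,0),blur)
    gx=cv2.Sobel(g,cv2.CV_32F,1,0);gy=cv2.Sobel(g,cv2.CV_32F,0,1)
    def val(p):
        a=np.radians(p[2]);R=np.array([[np.cos(a),-np.sin(a)],[np.sin(a),np.cos(a)]]);s=[]
        for A,B in segs:
            t=np.linspace(.06,.94,25)[:,None];X=np.array(A)*(1-t)+np.array(B)*t
            q=proj(c,np.c_[(X@R.T+p[:2])/1000,np.full(25,zt/1000)])
            d=q[-1]-q[0];n=np.array([-d[1],d[0]])/np.hypot(*d)
            m=q.astype(np.float32)
            G=cv2.remap(gx,m[:,0],m[:,1],cv2.INTER_CUBIC)*n[0]+cv2.remap(gy,m[:,0],m[:,1],cv2.INTER_CUBIC)*n[1]
            s.append(np.abs(G.mean())*len(G)*np.hypot(*d))
        return -sum(s)
    best=None
    for dx in range(-6,7,2):
        for dy in range(-6,7,2):
            x0=np.array(p0,float)+[dx,dy,0];v=val(x0)
            if best is None or v<best[0]:best=(v,x0)
    x0=best[1];r=minimize(val,x0,method='Nelder-Mead',options=dict(initial_simplex=np.vstack([x0,x0+[1.5,0,0],x0+[0,1.5,0],x0+[0,0,1.5]]),xatol=.01,fatol=.1))
    return r.x,-r.fun,-val(p0)
E
python3 - <<'E'
from ef import *
c=dict(np.load('pics/scene_f1.npz'))
near=[((53,19),(53,53)),((53,53),(-17,53)),((19,19),(53,19)),((-17,53),(-17,25))]
print('plate top',edgefit(c,near,[459.3,14.7,-16.4],46.2))
print('plate near3',edgefit(c,near[:3],[459.3,14.7,-16.4],46.2))
# tray rim top outer edges in same camera
tr=[((80,62),(-80,62)),((80,-62),(80,62))]
bot=tr
c0=dict(np.load('pics/scene0.npz'))
for cc in(c,c0):
  print('tray bottom',edgefit(cc,bot,[510,0.5,-16.5],0.))
E
```

```text
plate top (array([459.24613929,  24.98614606, -18.9546403 ]), np.float64(288917.4405335894), np.float64(163501.3922625562))
plate near3 (array([458.53644973,  25.54172528, -19.55829343]), np.float64(223478.38156067874), np.float64(98001.72552332572))
tray bottom (array([507.66683971,   1.23001383, -16.59867342]), np.float64(446519.12015208974), np.float64(424734.7102118936))
tray bottom (array([507.7320313 ,   1.16778343, -16.67595718]), np.float64(436955.37419649697), np.float64(414791.3223406535))
```

```bash
cat > holes.py <<'E'
from h import *
def hole(c,u,v,r=3):
    g=cv2.cvtColor(c['img'],cv2.COLOR_RGB2GRAY).astype(float)
    for _ in range(4):
        iu,iv=int(round(u)),int(round(v));p=g[iv-r:iv+r+1,iu-r:iu+r+1];ref=np.percentile(p,70)
        w=np.clip(ref-10-p,0,None);Y,X=np.mgrid[iv-r:iv+r+1,iu-r:iu+r+1]
        w[(X-u)**2+(Y-v)**2>(r+.3)**2]=0
        u,v=(w*X).sum()/w.sum(),(w*Y).sum()/w.sum()
    return u,v
def topart(c,u,v,zt,pose):
    P=ray(c,u,v,zt/1000)[:2]*1000-pose[:2];a=np.radians(pose[2]);return np.array([P[0]*np.cos(a)+P[1]*np.sin(a),-P[0]*np.sin(a)+P[1]*np.cos(a)])
E
python3 - <<'E'
from holes import *
c=dict(np.load('pics/scene0.npz'));pose=[450.43,263.32,46.08]
for u,v in((329,263.5),(358.5,264.5),(357,252.3)):
    h=hole(c,u,v);print(np.round(h,2),topart(c,*h,10,pose).round(2))
c=dict(np.load('pics/scene_f1.npz'));pose=[459.3,14.7,-16.4]
for u,v in((268,205.8),(281.5,201.5),(257.5,190)):
    h=hole(c,u,v);print(np.round(h,2),topart(c,*h,46.2,pose).round(2))
E
```

```text
[328.64 263.11] [ 40.69 -36.61]
[358.1  264.17] [40.24 35.25]
[356.77 249.13] [-9.28 35.94]
[268.24 205.88] [38.21 40.28]
[281.54 201.66] [-1.33 40.  ]
[257.42 189.83] [ 38.5  -31.97]
```

```bash
for i in 1 2 3 4; do python3 -m creep '[[[0,0,0],[0,0,0]]]' >/dev/null; python3 go.py 459 14.4 60 73.57 | head -1; done
```

```text
t 7.05 grasp [459.8  15.4  72.7] yawY 73.65 tilt [ 0.07 -0.01] open 12.1 F [ 0.2 -0.2 -2.4] M [ 0.04 -0.01 -0.  ] q6 -1.36
t 7.13 grasp [459.7  15.4  72.5] yawY 73.65 tilt [ 0.05 -0.  ] open 12.4 F [-0.6 -0.1 -1.8] M [ 0.04  0.01 -0.03] q6 -1.36
t 7.22 grasp [459.5  15.4  72.4] yawY 73.65 tilt [ 0.04 -0.  ] open 11.7 F [-0.5 -0.2 -2.3] M [0.01 0.02 0.06] q6 -1.36
t 7.30 grasp [459.4  15.4  72.2] yawY 73.65 tilt [ 0.02 -0.  ] open 11.7 F [ 0.5 -0.4 -1.8] M [-0.04 -0.01 -0.02] q6 -1.36
```

```bash
sed "s/'tray':\[/'trayd':[(rect(-80,80,-62,62),0,16),(rect(-73,73,-55,55),6,16),(rect(-73,-59,-55,-41),6,22),(rect(-76,76,-58,58),16,16)],'tray':[/" -i h.py
python3 ov.py pics/scene0.npz trayd 509.85 0.57 -16.68 0 215 180 84 62 pics/ovt_s.png
python3 ov.py pics/top0.npz trayd 511.87 -1.91 -16.43 0 210 155 80 80 pics/ovt_t.png
```

```text
(no output)
```

View pics/ovt_s.png

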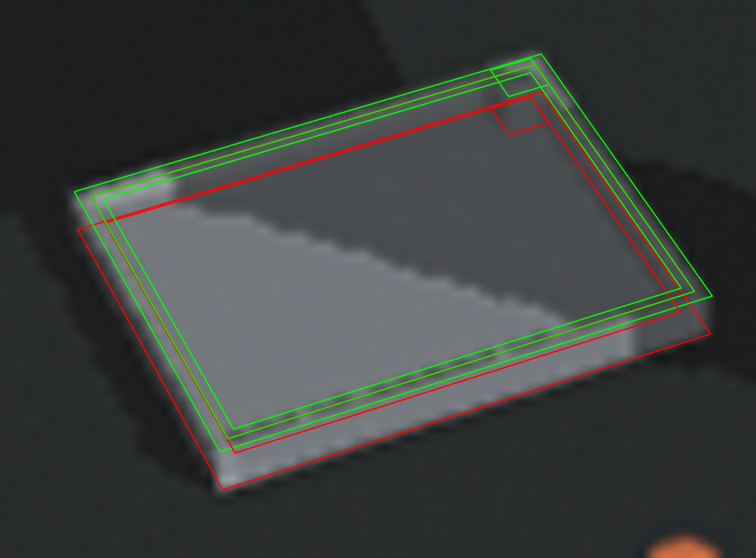

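View pics/ovt_t.png

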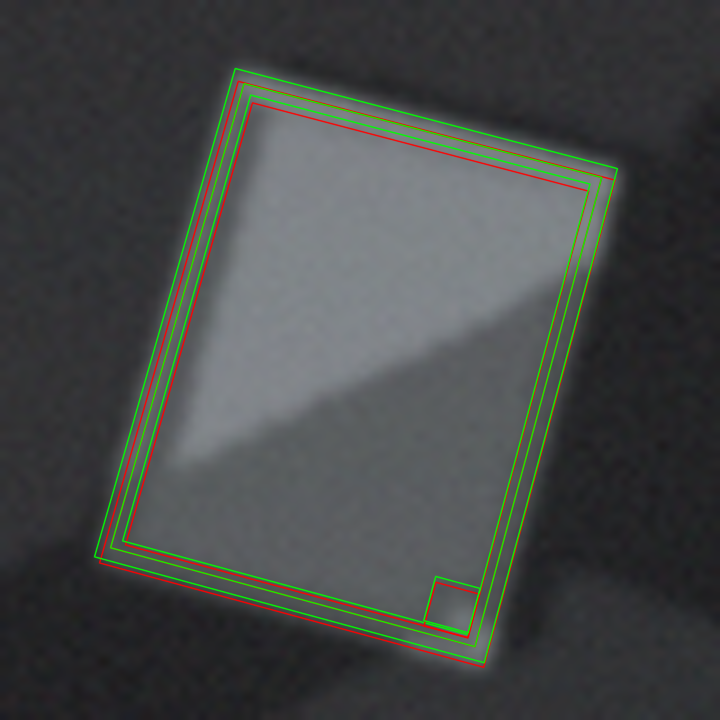

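```bash
python3 -m creep '[[[-0.02,-0.1,0.1],[0,0,0]],[[-0.03,-0.17,0.3],[0,0,0.1]],[[0,0,0.3],[0,0,0]],[[0,0,0.1],[0,0,0]],[[0,0,0],[0,0,0]],[[0,0,0],[0,0,0]],[[0,0,0],[0,0,0]]]'; python3 go.py 459 14.4 60 73.57; python3 snap.py f2
python3 ov.py pics/scene_f2.npz trayd 509.85 0.57 -16.68 0 215 170 90 70 pics/ovf2.png
```

```text
t: 7.88
tool_pos: [0.459, 0.0128, 0.2314]
orientation: [0.449, 3.109, 0.0]
force: [0.2, -0.6, -2.1]
opening: 0.0119
t 7.88 grasp [459.   12.8  64.1] yawY 73.56 tilt [0. 0.] open 11.9 F [ 0.2 -0.6 -2.1] M [-0.04  0.04 -0.02] q6 -1.37
shift now(cm) [0.05 0.16 0.41] turn z -0.01
shift after turn(cm) [0.05 0.16 0.41]
tilt fix deg (tool axes) [0. 0. 0.]
```

View pics/ovf2.png

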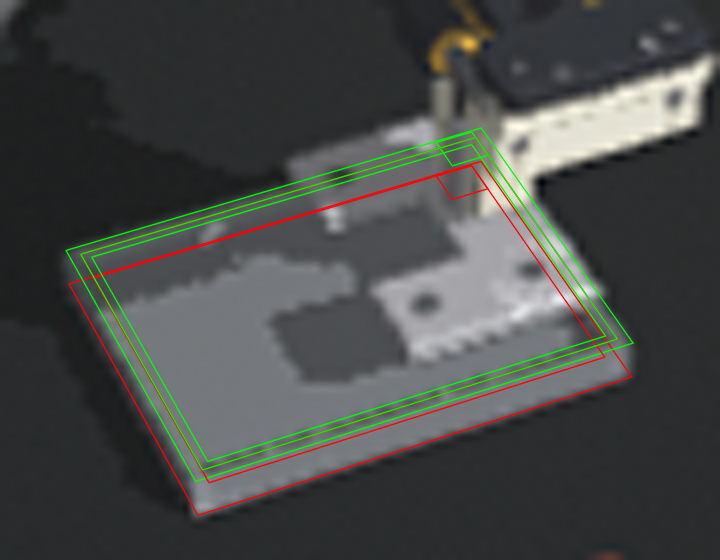

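```bash
python3 - <<'E'
from holes import *
c=dict(np.load('pics/scene_f2.npz'));pose=[458.1,16.07,-16.6]
for u,v in((215+425/8-.5,170+303/8-.5),(215+530/8-.5,170+269/8-.5),(215+343/8-.5,170+176/8-.5)):
    h=hole(c,u,v);print(np.round(h,2),topart(c,*h,38.1,pose).round(2))
E
```

```text
[267.71 207.51] [40.01 36.78]
[280.93 203.28] [ 0.47 36.24]
[257.04 191.52] [ 40.43 -35.25]
```

```bash
python3 -m creep '[[[0,-0.06,0.2],[0,0,0]],[[0,0,0.2],[0,0,0]],[[0,0,0.2],[0,0,0]],[[0,0,0.1],[0,0,0]],[[0,0,0.1],[0,0,0]],[[0,0,0.1],[0,0,0]],[[0,0,0],[0,0,0]]]'; python3 go.py
```

```text
t: 8.57
tool_pos: [0.4587, 0.0122, 0.2221]
orientation: [-0.449, -3.109, 0.0]
force: [-0.5, 0.3, -1.6]
opening: 0.0119
t 8.57 grasp [458.6  12.2  54.8] yawY 73.56 tilt [-0.02  0.  ] open 11.9 F [-0.5  0.3 -1.6] M [0.   0.07 0.  ] q6 -1.37
```

```bash
python3 -m creep '[[[0,0,0.1],[0,0,0]],[[0,0,0.1],[0,0,0]],[[0,0,0.1],[0,0,0]],[[0,0,0.1],[0,0,0]],[[0,0,0],[0,0,0]]]'; python3 go.py
```

```text
t: 8.98
tool_pos: [0.4587, 0.0122, 0.2181]
orientation: [-0.449, -3.109, 0.0]
force: [-0.3, 0.9, -2.4]
opening: 0.0118
t 8.98 grasp [458.6  12.2  50.8] yawY 73.56 tilt [-0.02  0.  ] open 11.8 F [-0.3  0.9 -2.4] M [ 0.   -0.01 -0.03] q6 -1.37
```

```bash
python3 -m creep '[[[0,0,0.1],[0,0,0]],[[0,0,0.1],[0,0,0]],[[0,0,0.1],[0,0,0]],[[0,0,0.1],[0,0,0]],[[0,0,0],[0,0,0]]]'; python3 go.py
```

```text
t: 9.4
tool_pos: [0.4587, 0.0122, 0.2141]
orientation: [-0.449, -3.109, 0.0]
force: [-1.0, 0.9, -1.9]
opening: 0.0119
t 9.40 grasp [458.7  12.2  46.8] yawY 73.56 tilt [-0.02  0.  ] open 11.9 F [-1.   0.9 -1.9] M [ 0.02 -0.   -0.06] q6 -1.37
```

```bash
python3 -m creep '[[[0,0,0.1],[0,0,0]],[[0,0,0.1],[0,0,0]],[[0,0,0.1],[0,0,0]],[[0,0,0],[0,0,0]]]'; python3 go.py
```

```text
t: 9.73
tool_pos: [0.4587, 0.0122, 0.2111]
orientation: [-0.449, -3.109, 0.0]
force: [0.5, -0.5, -1.7]
opening: 0.0116
t 9.73 grasp [458.6  12.2  43.8] yawY 73.56 tilt [-0.02  0.  ] open 11.6 F [ 0.5 -0.5 -1.7] M [-0.03  0.05  0.06] q6 -1.37
```

```bash
python3 -m creep '[[[0,0,0.08],[0,0,0]],[[0,0,0.08],[0,0,0]],[[0,0,0.04],[0,0,0]],[[0,0,0],[0,0,0]]]'; python3 go.py; python3 snap.py f3;python3 ov.py pics/scene_f3.npz trayd 509.85 0.57 -16.68 0 215 170 90 70 pics/ovf3.png
```

```text
t: 10.07
tool_pos: [0.4588, 0.0122, 0.2094]
orientation: [-0.449, -3.109, 0.0]
force: [-0.6, -0.3, -0.1]
opening: 0.0116
t 10.07 grasp [458.8  12.2  42.1] yawY 73.56 tilt [-0. -0.] open 11.6 F [-0.6 -0.3 -0.1] M [-0.04  0.19 -0.01] q6 -1.37
```

View pics/ovf3.png

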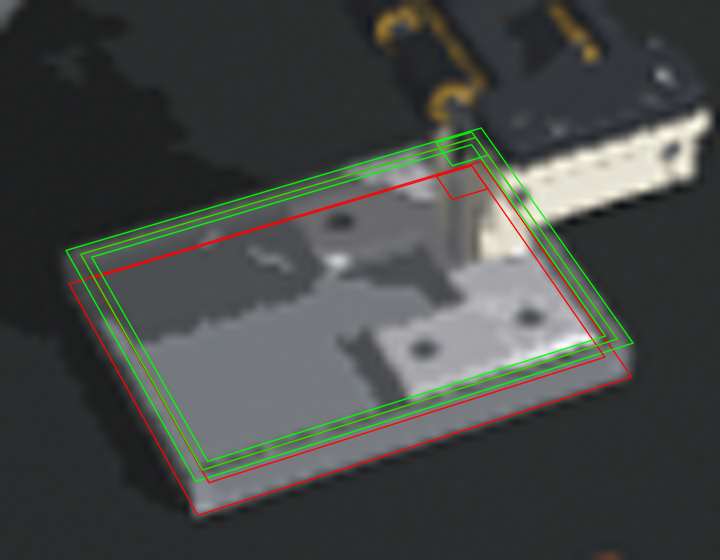

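```bash
python3 - <<'E'
from holes import *
c=dict(np.load('pics/scene_f3.npz'));pose=[458.1,16.07,-16.6]
for u,v in((215+423/8-.5,170+349/8-.5),(215+530/8-.5,170+317/8-.5),(215+340/8-.5,170+221/8-.5)):
    h=hole(c,u,v);print(np.round(h,2),topart(c,*h,16,pose).round(2))
E
```

```text
[267.56 213.2 ] [40.07 35.62]
[280.77 209.24] [ 0.67 36.26]
[257.09 197.3 ] [ 40.49 -35.87]
```

```bash
python3 -m creep '[[[0,0,0],[0,0,0]],[[0,0,0],[0,0,0]],[[0,0,0],[0,0,0]],[[0,0,0],[0,0,0]],[[0,0,-0.5],[0,0,0]],[[0,0,-1.5],[0,0,0]],[[0,0,-2],[0,0,0]],[[0,0,-2],[0,0,0]],[[0,0,-2],[0,0,0]],[[0,0,-1],[0,0,0]]]' 40; python3 go.py 638.5 245.3 130 10.36
```

```text
t: 11.0
tool_pos: [0.4596, 0.0121, 0.3024]
orientation: [0.449, 3.106, 0.0]
force: [1.0, -0.0, 0.6]
opening: 0.0369
t 11.00 grasp [460.2  12.1 135.1] yawY 73.56 tilt [ 0.21 -0.02] open 36.9 F [ 1.  -0.   0.6] M [-0.01 -0.05 -0.01] q6 -1.37
shift now(cm) [-10.5   27.42   0.56] turn z 63.2
shift after turn(cm) [19.74 21.74  0.56]
tilt fix deg (tool axes) [0.04 0.2  0.  ]
```

```bash
python3 -m creep '[[[0,0,0],[0,0,5]],[[0,0,0],[0,0,7]],[[0,0,0],[0,0,7]],[[0,0,0],[0,0,7]],[[0,0,0],[0,0,7]],[[0,0,0],[0,0,7]],[[0,0,0],[0,0,7]],[[0,0,0],[0,0,7]],[[0,0,0],[0,0,6]],[[0,0,0],[0,0,3.2]]]' && python3 -m creep '[[[1,1.2,0],[0,0,0]],[[2,2.2,0],[0,0,0]],[[2,2.2,0],[0,0,0]],[[2,2.2,0],[0,0,0]],[[2,2.2,0],[0,0,0]],[[2,2.2,0],[0,0,0]],[[2,2.2,0],[0,0,0]],[[2,2.2,0],[0,0,0]],[[2,2.2,0],[0,0,0]],[[2,2.2,0],[0,0,0]],[[0.7,0.7,0],[0,0,0]],[[0,0,0],[0,0,0]]]'; python3 go.py 638.5 245.3 36 10.36
python3 - <<'E'
from plant import *
import numpy as np,cv2
c=read_camera('scene');t=read_camera('top');np.savez('pics/scene_e0.npz',**c);np.savez('pics/top_e0.npz',**t)
cv2.imwrite('pics/e0.png',np.hstack([cv2.resize(c['img'][160:320,180:380,::-1],(500,400),interpolation=cv2.INTER_CUBIC),cv2.resize(t['img'][150:270,200:290,::-1],(300,400),interpolation=cv2.INTER_CUBIC)]))
E
```

```text
t: 11.83
tool_pos: [0.4587, 0.0122, 0.2991]
orientation: [-2.019, -2.407, 0.0]
force: [-0.1, 0.7, -0.5]
opening: 0.0376
t: 12.83
tool_pos: [0.6374, 0.247, 0.2985]
orientation: [-2.009, -2.415, -0.0]
force: [0.5, 0.3, 0.5]
opening: 0.0373
t 12.83 grasp [637.4 247.1 131.2] yawY 10.47 tilt [-0.02  0.02] open 37.3 F [0.5 0.3 0.5] M [-0.    0.04  0.  ] q6 0.11
shift now(cm) [-0.2   0.08  9.52] turn z 0.11
shift after turn(cm) [-0.2   0.08  9.52]
tilt fix deg (tool axes) [-0.01 -0.02  0.  ]
```

View pics/e0.png

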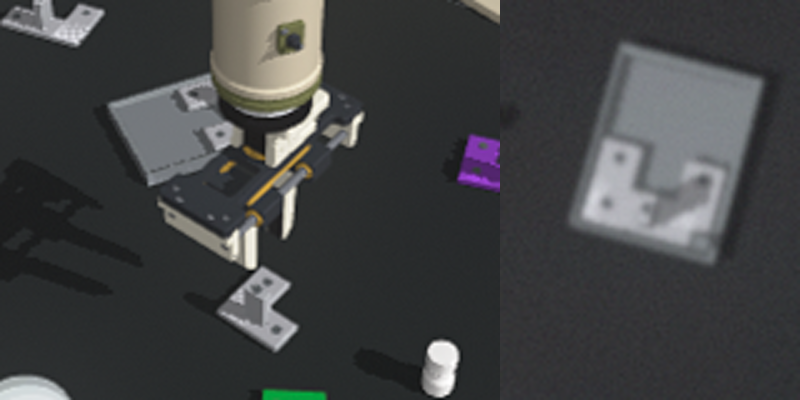

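The top view shows the fork flat in the tray, with its notched corner at the block (tray crop, about (705,240)). The elbow is free under the gripper, so I'm descending.

```bash
python3 -m creep '[[[-0.1,0.05,0.5],[0,0,0.1]],[[-0.1,0,1.2],[0,0,0]],[[0,0,1.5],[0,0,0]],[[0,0,1.5],[0,0,0]],[[0,0,1.5],[0,0,0]],[[0,0,1.2],[0,0,0]],[[0,0,0.9],[0,0,0]],[[0,0,0.6],[0,0,0]],[[0,0,0.4],[0,0,0]],[[0,0,0.2],[0,0,0]],[[0,0,0],[0,0,0]],[[0,0,0],[0,0,0]]]'; python3 go.py 638.5 245.3 36 10.36
python3 - <<'E'
from plant import *
import cv2
c=read_camera('scene')['img']
cv2.imwrite('pics/e1.png',cv2.resize(c[200:320,220:340,::-1],(600,600),interpolation=cv2.INTER_CUBIC))
E
```

```text
t: 13.93
tool_pos: [0.6381, 0.2433, 0.2051]
orientation: [2.013, 2.411, 0.001]
force: [0.0, -0.6, 0.0]
opening: 0.0369
t 13.93 grasp [638.2 243.3  37.8] yawY 10.26 tilt [0.06 0.02] open 36.9 F [ 0.  -0.6  0. ] M [-0.04  0.09 -0.02] q6 0.11
shift now(cm) [0.19 0.06 0.18] turn z -0.1
shift after turn(cm) [0.19 0.06 0.18]
tilt fix deg (tool axes) [ 0.06 -0.01  0.  ]
```

View pics/e1.png

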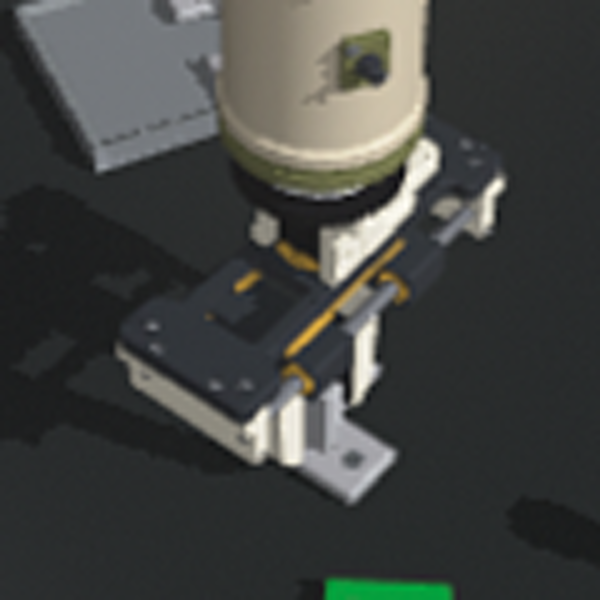

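```bash
python3 -m creep '[[[0.1,0.05,0.1],[0,0,0]],[[0.05,0,0.05],[0,0,0]],[[0,0,0],[0,0,0]],[[0,0,0],[0,0,0]],[[0,0,0],[0,0,0]],[[0,0,0],[0,0,0]],[[0,0,0],[0,0,0]],[[0,0,0],[0,0,0]]]' 0 30; python3 go.py 638.5 245.3 36 10.36
```

```text
t: 14.65
tool_pos: [0.6379, 0.2447, 0.2029]
orientation: [-2.014, -2.411, -0.0]
force: [-1.2, 1.7, 0.9]
opening: 0.0117
t 14.65 grasp [637.9 244.7  35.6] yawY 10.26 tilt [0.   0.01] open 11.7 F [-1.2  1.7  0.9] M [-0.01  0.14 -0.02] q6 0.11
shift now(cm) [ 0.05  0.07 -0.04] turn z -0.1
shift after turn(cm) [ 0.05  0.07 -0.04]
tilt fix deg (tool axes) [ 0.   -0.01 -0.  ]
```

Gripped at z = 35.6. I'm lifting and carrying the elbow to its home, about (510.7, -3.1) in the robot frame as the seated fork implies.

```bash
python3 -m creep '[[[0,0,-0.4],[0,0,0]],[[0,0,-1],[0,0,0]],[[0,0,-1.5],[0,0,0]],[[0,0,-1.5],[0,0,0]],[[0,0,-1.5],[0,0,0]],[[0,0,-1.5],[0,0,0]],[[0,0,-1],[0,0,0]],[[0,0,-0.6],[0,0,0]]]' && python3 -m creep '[[[0,0,0],[0,0,-5]],[[0,0,0],[0,0,-7]],[[0,0,0],[0,0,-7]],[[0,0,0],[0,0,-7]],[[0,0,0],[0,0,-7]],[[0,0,0],[0,0,-7]],[[0,0,0],[0,0,-7]],[[0,0,0],[0,0,-7]],[[0,0,0],[0,0,-6]],[[0,0,0],[0,0,-3.3]]]'; python3 go.py 510.7 -3.1 75 73.57
```

```text
t: 15.32
tool_pos: [0.6386, 0.2449, 0.2962]
orientation: [2.013, 2.41, 0.005]
force: [0.1, 0.0, -0.2]
opening: 0.0116
t: 16.15
tool_pos: [0.6378, 0.2446, 0.2926]
orientation: [-0.44, -3.11, 0.001]
force: [-0.8, 0.6, -1.5]
opening: 0.0119
t 16.15 grasp [637.6 244.5 125.3] yawY 73.91 tilt [-0.05 -0.02] open 11.9 F [-0.8  0.6 -1.5] M [-0.04 -0.03  0.01] q6 -1.00
shift now(cm) [  5.33 -27.31   5.05] turn z 0.34
shift after turn(cm) [  5.17 -27.34   5.05]
tilt fix deg (tool axes) [-0.03 -0.04  0.  ]
```

```bash
python3 -m creep '[[[0.2,-1.3,0],[0,0,0]],[[0.5,-2.7,0],[0,0,0]],[[0.5,-2.7,0],[0,0,0]],[[0.5,-2.7,0],[0,0,0]],[[0.5,-2.7,0],[0,0,0]],[[0.5,-2.7,0],[0,0,0]],[[0.5,-2.7,0],[0,0,0]],[[0.5,-2.7,0],[0,0,0]],[[0.5,-2.7,0],[0,0,0]],[[0.5,-2.7,0],[0,0,0]],[[0.4,-1.4,0],[0,0,0]],[[0.1,-0.3,0],[0,0,0.2]]]'; python3 -m creep '[[[0,0,0.6],[0,0,0]],[[0,0,1.2],[0,0,0]],[[0,0,1.2],[0,0,0]],[[0,0,0.8],[0,0,0]],[[0,0,0.5],[0,0,0]],[[0,0,0.3],[0,0,0]],[[0,0,0],[0,0,0]],[[0,0,0],[0,0,0]],[[0,0,0],[0,0,0]]]'; python3 go.py 510.7 -3.1 75 73.57; python3 snap.py e2;python3 ov.py pics/scene_e2.npz elbow 509.85 0.57 -16.68 42.5 215 170 90 70 pics/ove2.png
```

```text
t: 17.15
tool_pos: [0.5096, -0.0044, 0.2927]
orientation: [-0.458, -3.107, 0.001]
force: [0.5, -0.9, -1.5]
opening: 0.0119
t: 17.9
tool_pos: [0.5111, -0.0024, 0.2473]
orientation: [0.454, 3.108, 0.0]
force: [0.2, -0.5, -1.0]
opening: 0.0125
t 17.90 grasp [511.3  -2.4  80. ] yawY 73.37 tilt [ 0.05 -0.  ] open 12.5 F [ 0.2 -0.5 -1. ] M [ 0.05 -0.03  0.05] q6 -1.39
shift now(cm) [ 0.03 -0.08  0.5 ] turn z -0.2
shift after turn(cm) [ 0.03 -0.08  0.5 ]
tilt fix deg (tool axes) [ 0.01  0.05 -0.  ]
```

View pics/ove2.png

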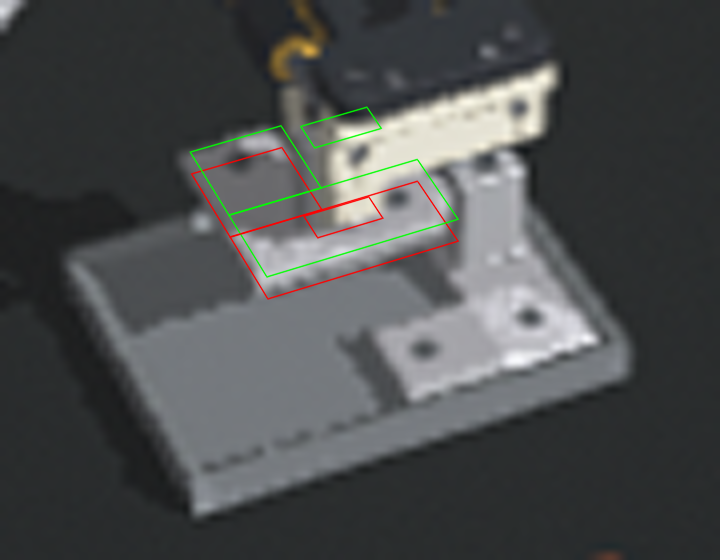

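```bash
python3 - <<'E'
from holes import *
c=dict(np.load('pics/scene0.npz'));pose=[637.61,245.33,-79.55]
for u,v in((287-.4,272.5-.4),(290.2,291.4),(282.6,275.2)):
    h=hole(c,u,v,2);print(np.round(h,2),topart(c,*h,10,pose).round(2))
c=dict(np.load('pics/scene_e2.npz'));pose=[509.85,.57,-16.6]
for u,v in((215+240/8-.5,170+160/8-.5),(215+397/8-.5,170+198/8-.5)):
  for r in(2,3):
    h=hole(c,u,v,r);print(np.round(h,2),topart(c,*h,54.4,pose).round(2))
    e=pose
# fork holes check now released
pose=[458.1,16.07,-16.6]
for u,v in((215+423/8-.5,170+349/8-.5),(215+530/8-.5,170+317/8-.5)):
    h=hole(c,u,v);print('fork',topart(c,*h,16,pose).round(2))
E
```

```text
[286.5  272.36] [ 17.6  -38.42]
[290.11 291.45] [-23.36   1.66]
[282.19 275.29] [ 20.23 -24.76]
[244.47 189.71] [ 21.95 -39.21]
[244.47 189.69] [ 21.94 -39.27]
[264.22 194.34] [-19.78   0.94]
[264.25 194.34] [-19.85   0.98]
fork [39.99 35.62]
fork [ 0.49 35.92]
```

```bash
python3 -m creep '[[[0.1,-0.04,0.2],[0,0,-0.1]],[[0.1,-0.04,0.4],[0,0,-0.1]],[[0.12,0,0.5],[0,0,0]],[[0,0,0.3],[0,0,0]],[[0,0,0.2],[0,0,0]],[[0,0,0],[0,0,0]],[[0,0,0],[0,0,0]],[[0,0,0],[0,0,0]]]'; python3 go.py 510.7 -3.1 75 73.57; python3 snap.py e3;python3 ov.py pics/scene_e3.npz elbow 509.85 0.57 -16.6 27.5 215 170 90 70 pics/ove3.png
```

```text
t: 18.67
tool_pos: [0.5076, -0.0023, 0.2309]
orientation: [0.449, 3.109, 0.0]
force: [-0.5, -0.8, -1.5]
opening: 0.0115
t 18.67 grasp [507.6  -2.3  63.6] yawY 73.56 tilt [ 0.01 -0.  ] open 11.5 F [-0.5 -0.8 -1.5] M [ 0.07 -0.06  0.01] q6 -1.39
shift now(cm) [-0.32  0.01 -1.14] turn z -0.01
shift after turn(cm) [-0.32  0.01 -1.14]
tilt fix deg (tool axes) [0.   0.01 0.  ]
```

View pics/ove3.png

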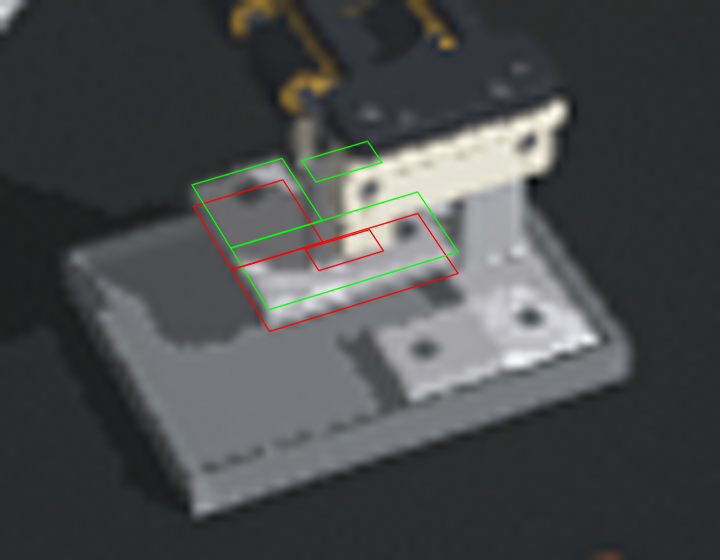

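```bash
python3 - <<'E'
from holes import *
c=dict(np.load('pics/scene_e3.npz'));pose=[509.85,.57,-16.6]
for u,v in((215+245/8-.5,170+191/8-.5),(215+406/8-.5,170+230/8-.5)):
  for r in(2,3):
    h=hole(c,u,v,r);print(np.round(h,2),topart(c,*h,38,pose).round(2))
E
python3 ov.py pics/scene_e3.npz elbow 509.85 0.57 -16.6 28 240 185 40 30 pics/ove3b.png
```

```text
[245.69 193.7 ] [ 18.69 -39.92]
[245.28 193.29] [ 19.07 -41.96]
[265.38 198.33] [-23.34   0.35]
[265.63 198.38] [-23.86   0.82]
```

View pics/ove3b.png

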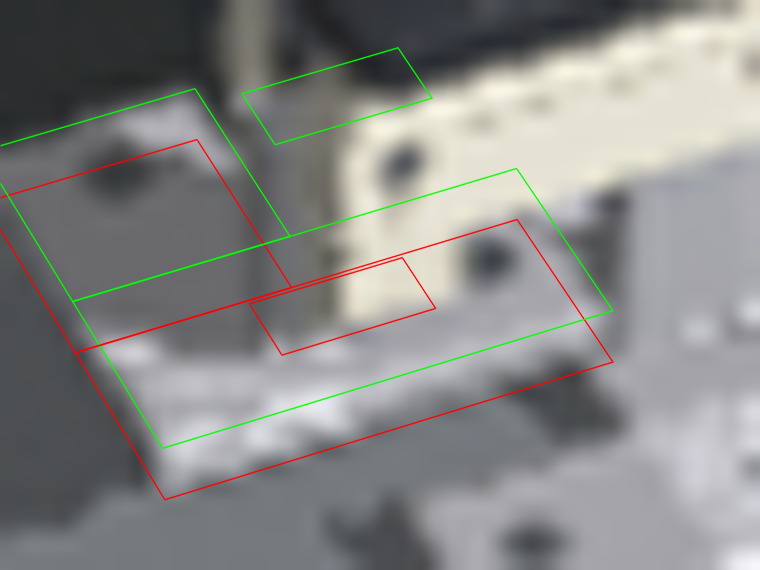

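```bash
python3 -m creep '[[[-0.03,-0.03,0.2],[0,0,0]],[[0,0,0.2],[0,0,0]],[[0,0,0.2],[0,0,0]],[[0,0,0.2],[0,0,0]],[[0,0,0.1],[0,0,0]],[[0,0,0.1],[0,0,0]],[[0,0,0],[0,0,0]],[[0,0,0],[0,0,0]]]'; python3 go.py;python3 snap.py e4;python3 ov.py pics/scene_e4.npz elbow 509.85 0.57 -16.6 18 235 180 60 45 pics/ove4.png
```

```text
t: 19.43
tool_pos: [0.5077, -0.0027, 0.2208]
orientation: [-0.449, -3.109, 0.0]
force: [-0.8, -0.0, -1.4]
opening: 0.012
t 19.43 grasp [507.7  -2.7  53.5] yawY 73.56 tilt [-0.01 -0.  ] open 12.0 F [-0.8 -0.  -1.4] M [-0.  0.  0.] q6 -1.39
```

View pics/ove4.png

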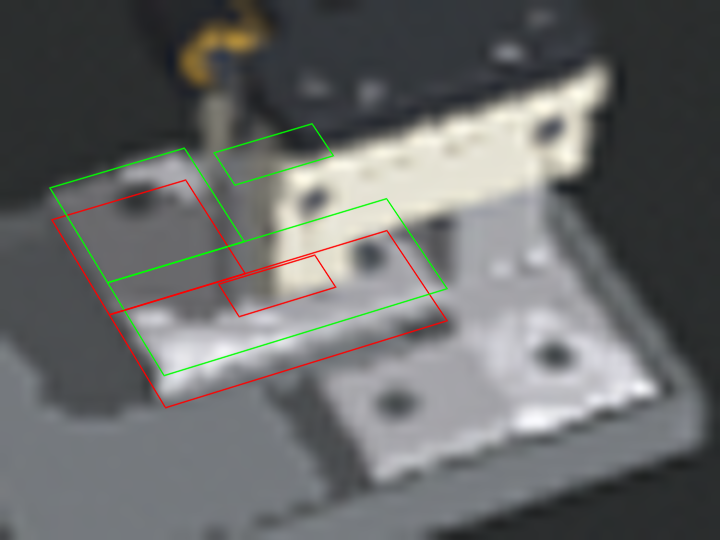

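```bash
python3 -m creep '[[[0,0,0.1],[0,0,0]],[[0,0,0.1],[0,0,0]],[[0,0,0.1],[0,0,0]],[[0,0,0],[0,0,0]]]'; python3 go.py
```

```text
t: 19.87
tool_pos: [0.5076, -0.0027, 0.2175]
orientation: [-0.449, -3.109, -0.0]
force: [0.2, 0.2, -0.6]
opening: 0.0117
t 19.87 grasp [507.5  -2.7  50.2] yawY 73.55 tilt [-0.03  0.  ] open 11.7 F [ 0.2  0.2 -0.6] M [ 0.01 -0.   -0.01] q6 -1.39
```

```bash
python3 -m creep '[[[0,0,0.1],[0,0,0]],[[0,0,0.1],[0,0,0]],[[0,0,0],[0,0,0]]]'; python3 go.py
```

```text
t: 20.12
tool_pos: [0.5076, -0.0027, 0.2156]
orientation: [-0.449, -3.109, 0.0]
force: [0.8, -0.5, -0.8]
opening: 0.0119
t 20.12 grasp [507.6  -2.7  48.3] yawY 73.56 tilt [-0.02  0.  ] open 11.9 F [ 0.8 -0.5 -0.8] M [-0.02 -0.01 -0.06] q6 -1.39
```

```bash
python3 -m creep '[[[0,0,0.1],[0,0,0]],[[0,0,0.1],[0,0,0]],[[0,0,0.1],[0,0,0]],[[0,0,0],[0,0,0]]]'; python3 go.py
```

```text
t: 20.45
tool_pos: [0.5076, -0.0027, 0.2126]
orientation: [-0.449, -3.109, 0.0]
force: [0.3, -1.0, -1.9]
opening: 0.0118
t 20.45 grasp [507.5  -2.7  45.3] yawY 73.56 tilt [-0.02  0.  ] open 11.8 F [ 0.3 -1.  -1.9] M [ 0.05  0.01 -0.02] q6 -1.39
```

```bash
python3 -m creep '[[[0,0,0.1],[0,0,0]],[[0,0,0.1],[0,0,0]],[[0,0,0],[0,0,0]]]'; python3 go.py
```

```text
t: 20.7
tool_pos: [0.5076, -0.0027, 0.2106]
orientation: [-0.449, -3.109, 0.0]
force: [0.4, -0.9, -1.2]
opening: 0.0115
t 20.70 grasp [507.5  -2.7  43.3] yawY 73.56 tilt [-0.02  0.  ] open 11.5 F [ 0.4 -0.9 -1.2] M [-0.01  0.01 -0.  ] q6 -1.39
```

```bash
python3 -m creep '[[[0,0,0.08],[0,0,0]],[[0,0,0.06],[0,0,0]],[[0,0,0],[0,0,0]],[[0,0,0],[0,0,0]]]'; python3 go.py
```

```text
t: 21.03
tool_pos: [0.5077, -0.0027, 0.2094]
orientation: [-0.449, -3.109, 0.0]
force: [1.2, -0.2, -0.8]
opening: 0.012
t 21.03 grasp [507.6  -2.7  42.1] yawY 73.56 tilt [-0.01  0.  ] open 12.0 F [ 1.2 -0.2 -0.8] M [ 0.01 -0.    0.04] q6 -1.39
```

```bash
python3 -m creep '[[[0,0,0.05],[0,0,0]],[[0,0,0.03],[0,0,0]],[[0,0,0],[0,0,0]]]'; python3 go.py; python3 snap.py e5;python3 ov.py pics/scene_e5.npz elbow 509.85 0.57 -16.6 6 225 180 80 60 pics/ove5.png
```

```text
t: 21.28
tool_pos: [0.5078, -0.0027, 0.2088]
orientation: [0.449, 3.109, -0.0]
force: [-1.4, -0.1, 1.8]
opening: 0.0118
t 21.28 grasp [507.8  -2.7  41.5] yawY 73.56 tilt [ 0. -0.] open 11.8 F [-1.4 -0.1  1.8] M [-0.    0.14  0.04] q6 -1.39
```

View pics/ove5.png

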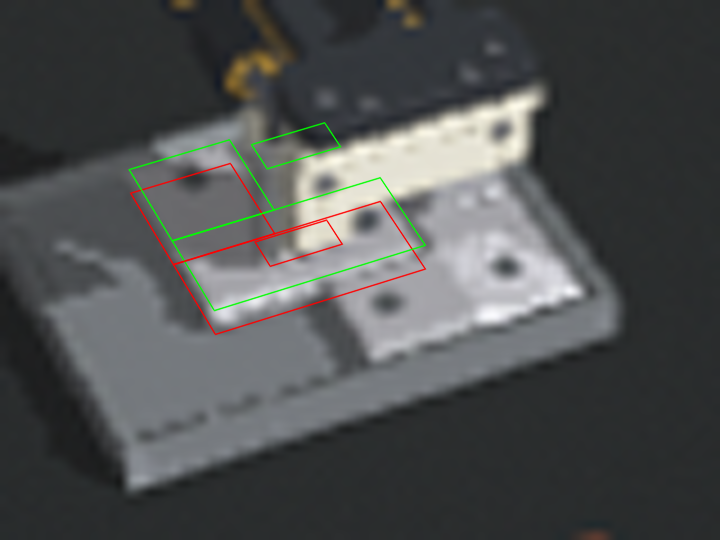

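```bash
python3 -m creep '[[[0,0,0],[0,0,0]],[[0,0,0],[0,0,0]],[[0,0,0],[0,0,0]],[[0,0,0],[0,0,0]],[[0,0,-0.5],[0,0,0]],[[0,0,-1.5],[0,0,0]],[[0,0,-2],[0,0,0]],[[0,0,-2],[0,0,0]],[[0,0,-2],[0,0,0]],[[0,0,-1],[0,0,0]]]' 40; python3 go.py 538 -257.5 130 115.8;python3 - <<'E'
from h import *
t=dict(np.load('pics/top0.npz'));s=dict(np.load('pics/scene0.npz'))
print(ray(t,405,178,0).round(3),ray(s,160,150,0).round(3),'bottle')
E
```

```text
t: 22.22
tool_pos: [0.5085, -0.0028, 0.3018]
orientation: [0.449, 3.106, 0.0]
force: [0.4, 0.5, -0.4]
opening: 0.037
t 22.22 grasp [509.1  -2.8 134.5] yawY 73.56 tilt [ 0.21 -0.02] open 37.0 F [ 0.4  0.5 -0.4] M [-0.02 -0.04 -0.03] q6 -1.39
shift now(cm) [ -9.98 -23.61   0.47] turn z -42.24
shift after turn(cm) [  8.48 -24.19   0.47]
tilt fix deg (tool axes) [ 0.04  0.21 -0.  ]
[ 0.553 -0.443  0.   ] [ 0.566 -0.427  0.   ] bottle
```

```bash
python3 -m creep '[[[0,0,0],[0,0,-5]],[[0,0,0],[0,0,-7]],[[0,0,0],[0,0,-7]],[[0,0,0],[0,0,-7]],[[0,0,0],[0,0,-7]],[[0,0,0],[0,0,-6]],[[0,0,0],[0,0,-3.2]]]' && python3 -m creep '[[[0.4,-1.2,0],[0,0,0]],[[0.9,-2.5,0],[0,0,0]],[[0.9,-2.5,0],[0,0,0]],[[0.9,-2.5,0],[0,0,0]],[[0.9,-2.5,0],[0,0,0]],[[0.9,-2.5,0],[0,0,0]],[[0.9,-2.5,0],[0,0,0]],[[0.9,-2.5,0],[0,0,0]],[[0.9,-2.5,0],[0,0,0]],[[0.6,-2,0],[0,0,0]],[[0.3,-1,0],[0,0,0]],[[0,0,0],[0,0,0]]]'; python3 go.py 538 -257.5 36 115.8
python3 - <<'E'
from plant import *
import numpy as np,cv2
c=read_camera('scene');t=read_camera('top');np.savez('pics/scene_h0.npz',**c);np.savez('pics/top_h0.npz',**t)
cv2.imwrite('pics/h0.png',np.hstack([cv2.resize(c['img'][60:260,130:330,::-1],(400,400),interpolation=cv2.INTER_CUBIC),cv2.resize(t['img'][150:250,200:300,::-1],(400,400),interpolation=cv2.INTER_CUBIC)]))
E
```

```text
t: 22.8
tool_pos: [0.5076, -0.0027, 0.2984]
orientation: [0.71, -3.06, -0.0]
force: [-0.1, 0.4, -0.1]
opening: 0.0372
t: 23.8
tool_pos: [0.536, -0.2601, 0.2984]
orientation: [0.694, -3.064, 0.001]
force: [-0.6, -0.6, -0.4]
opening: 0.0372
t 23.80 grasp [ 536.  -260.1  131.1] yawY 115.53 tilt [-0.01 -0.03] open 37.2 F [-0.6 -0.6 -0.4] M [ 0.06 -0.02  0.01] q6 -2.55
shift now(cm) [-0.3   0.16  9.51] turn z -0.27
shift after turn(cm) [-0.3   0.15  9.51]
tilt fix deg (tool axes) [-0.03 -0.02 -0.  ]
```

View pics/h0.png

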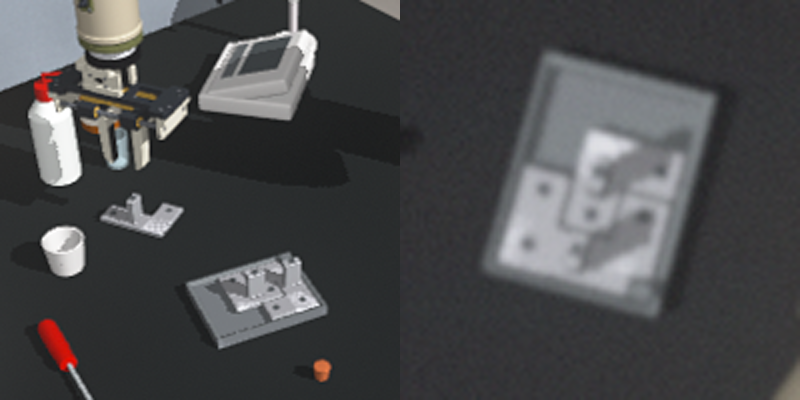

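```bash
python3 -m creep '[[[-0.1,0.05,0.5],[0,0,-0.1]],[[-0.1,0,1.2],[0,0,0]],[[0,0,1.5],[0,0,0]],[[0,0,1.5],[0,0,0]],[[0,0,1.5],[0,0,0]],[[0,0,1.2],[0,0,0]],[[0,0,0.9],[0,0,0]],[[0,0,0.5],[0,0,0]],[[0,0,0.3],[0,0,0]],[[0,0,0.1],[0,0,0]],[[0,0,0],[0,0,0]],[[0,0,0],[0,0,0]]]'; python3 go.py 538 -257.5 36 115.8
python3 - <<'E'
from plant import *
import cv2
c=read_camera('scene')['img']
cv2.imwrite('pics/h1.png',cv2.resize(c[80:200,140:260,::-1],(600,600),interpolation=cv2.INTER_CUBIC))
E
```

```text
t: 24.9
tool_pos: [0.5383, -0.2565, 0.2075]
orientation: [-0.703, 3.061, -0.001]
force: [-0.5, 0.2, -0.1]
opening: 0.0371
t 24.90 grasp [ 538.5 -256.6   40.2] yawY 115.86 tilt [ 0.07 -0.04] open 37.1 F [-0.5  0.2 -0.1] M [ 0.06  0.01 -0.02] q6 -2.55
shift now(cm) [ 0.08 -0.06  0.42] turn z 0.06
shift after turn(cm) [ 0.08 -0.06  0.42]
tilt fix deg (tool axes) [-0.06  0.04  0.  ]
```

View pics/h1.png

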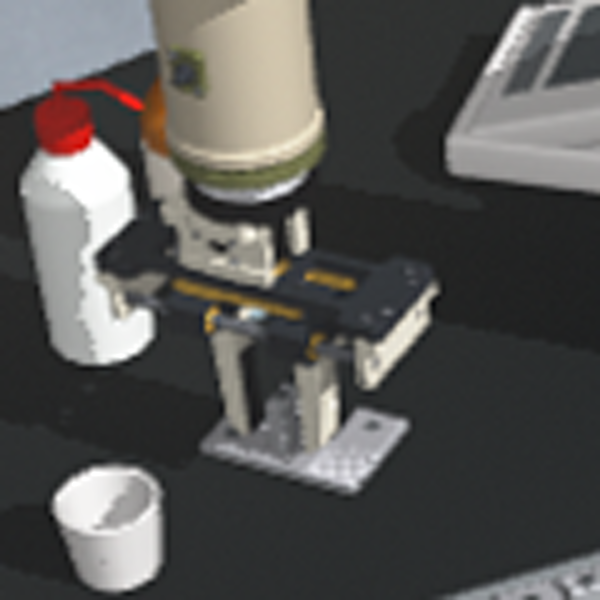

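The lug is between the fingers and the bottle is clear. I'm closing on it.

```bash
python3 -m creep '[[[0.05,-0.05,0.15],[0,0,0]],[[0.03,0,0.15],[0,0,0]],[[0,0,0.05],[0,0,0]],[[0,0,0],[0,0,0]],[[0,0,0],[0,0,0]],[[0,0,0],[0,0,0]],[[0,0,0],[0,0,0]],[[0,0,0],[0,0,0]],[[0,0,0],[0,0,0]]]' 0 30; python3 go.py 538 -257.5 36 115.8
```

```text
t: 25.7
tool_pos: [0.5373, -0.257, 0.203]
orientation: [0.703, -3.062, -0.0]
force: [-0.8, -0.3, -0.6]
opening: 0.0119
t 25.70 grasp [ 537.3 -257.    35.7] yawY 115.86 tilt [-0.01  0.  ] open 11.9 F [-0.8 -0.3 -0.6] M [0.06 0.01 0.  ] q6 -2.55
shift now(cm) [-0.04 -0.07 -0.03] turn z 0.06
shift after turn(cm) [-0.04 -0.07 -0.03]
tilt fix deg (tool axes) [ 0.01 -0.01  0.  ]
```

```bash
python3 -m creep '[[[0,0,-0.4],[0,0,0]],[[0,0,-1],[0,0,0]],[[0,0,-1.5],[0,0,0]],[[0,0,-1.5],[0,0,0]],[[0,0,-1.5],[0,0,0]],[[0,0,-1.5],[0,0,0]],[[0,0,-1],[0,0,0]],[[0,0,-0.8],[0,0,0]]]' && python3 -m creep '[[[0,0,0],[0,0,5]],[[0,0,0],[0,0,7]],[[0,0,0],[0,0,7]],[[0,0,0],[0,0,7]],[[0,0,0],[0,0,7]],[[0,0,0],[0,0,6]],[[0,0,0],[0,0,3.3]],[[0,0,0],[0,0,0]]]'; python3 go.py 562.5 -18.4 80 73.56
```

```text
t: 26.37
tool_pos: [0.5378, -0.2572, 0.2973]
orientation: [-0.703, 3.06, -0.003]
force: [-0.3, 0.3, -1.4]
opening: 0.0121
t: 27.03
tool_pos: [0.5373, -0.257, 0.295]
orientation: [-0.453, -3.108, -0.0]
force: [0.4, 0.0, -2.3]
opening: 0.0118
t 27.03 grasp [ 537.2 -256.9  127.7] yawY 73.40 tilt [-0.03  0.02] open 11.8 F [ 0.4  0.  -2.3] M [-0.07  0.01 -0.03] q6 -1.81
shift now(cm) [ 4.39 23.58  4.78] turn z -0.16
shift after turn(cm) [ 4.32 23.59  4.78]
tilt fix deg (tool axes) [ 0.01 -0.03  0.  ]
```

```bash
python3 -m creep '[[[0.2,1.2,0],[0,0,-0.1]],[[0.5,2.5,0],[0,0,0]],[[0.5,2.5,0],[0,0,0]],[[0.5,2.5,0],[0,0,0]],[[0.5,2.5,0],[0,0,0]],[[0.5,2.5,0],[0,0,0]],[[0.5,2.5,0],[0,0,0]],[[0.5,2.5,0],[0,0,0]],[[0.5,2.5,0],[0,0,0]],[[0.1,1.5,0],[0,0,0]],[[0,0.8,0],[0,0,0]],[[0,0,0],[0,0,0]]]'; python3 -m creep '[[[0,0.1,0.6],[0,0,0]],[[0,0,1],[0,0,0]],[[0,0,1.2],[0,0,0]],[[0,0,0.8],[0,0,0]],[[0,0,0.5],[0,0,0]],[[0,0,0.3],[0,0,0]],[[0,0,0],[0,0,0]],[[0,0,0],[0,0,0]],[[0,0,0],[0,0,0]]]'; python3 go.py 562.5 -18.4 80 73.56; python3 snap.py h2;python3 ov.py pics/scene_h2.npz hook 561.6 -14.9 -16.6 47.7 195 170 100 75 pics/ovh2.png
```

```text
t: 28.03
tool_pos: [0.5624, -0.0175, 0.2952]
orientation: [0.44, 3.111, 0.001]
force: [0.3, -0.5, -1.1]
opening: 0.0118
t: 28.78
tool_pos: [0.5628, -0.0186, 0.2517]
orientation: [0.446, 3.109, -0.0]
force: [-0.2, -0.0, -1.9]
opening: 0.0118
t 28.78 grasp [563.  -18.6  84.4] yawY 73.65 tilt [ 0.05 -0.01] open 11.8 F [-0.2 -0.  -1.9] M [ 0.02 -0.02 -0.01] q6 -1.41
shift now(cm) [0.05 0.01 0.44] turn z 0.09
shift after turn(cm) [0.05 0.01 0.44]
tilt fix deg (tool axes) [0.01 0.05 0.  ]
```

View pics/ovh2.png

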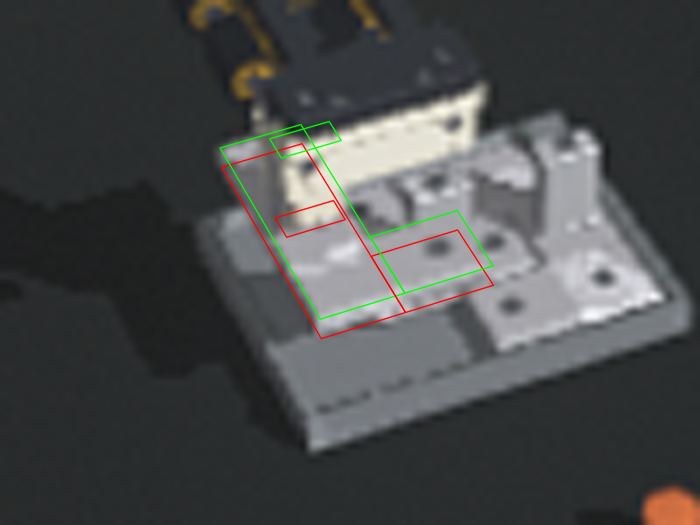

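```bash
python3 - <<'E'
from holes import *
c=dict(np.load('pics/scene0.npz'));pose=[536.53,-254.45,25.48]
for u,v in((186.1,166.1),(214.6,166)):
  for r in(2,3):
    h=hole(c,u,v,r);print('init',np.round(h,2),topart(c,*h,10,pose).round(2))
c=dict(np.load('pics/scene_h2.npz'));pose=[561.6,-14.9,-16.6]
for r in(2,3):
    h=hole(c,195+437/7-.5,170+247/7-.5,r);print(np.round(h,2),topart(c,*h,58.7,pose).round(2))
h=hole(c,195+492/7-.5,170+241/7-.5,2);print('elbow',topart(c,*h,16,[509.85,.57,-16.6]).round(2))
E
python3 ov.py pics/scene_h2.npz hook 561.6 -14.9 -16.6 48.7 220 180 50 40 pics/ovh2b.png
```

```text
init [186.22 165.98] [  1.19 -38.95]
init [186.1  165.94] [  1.18 -39.39]
init [214.43 164.6 ] [-39.27  37.5 ]
init [215.77 160.47] [-59.34  31.33]
[257.14 204.9 ] [-37.81  36.27]
[257.1 204.9] [-37.71  36.25]
elbow [-22.57  -0.82]
```

View pics/ovh2b.png

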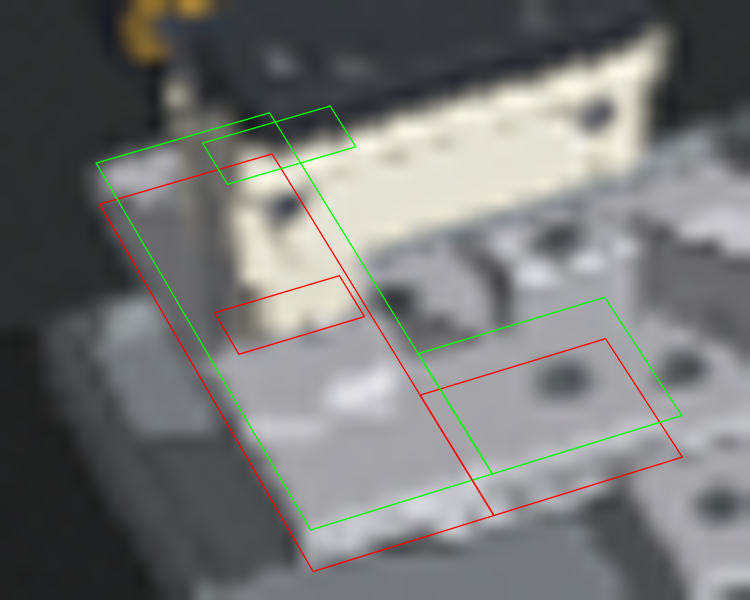

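```bash
python3 -m creep '[[[0.08,-0.02,0.2],[0,0,0.1]],[[0.08,0,0.4],[0,0,0]],[[0,0,0.5],[0,0,0]],[[0,0,0.4],[0,0,0]],[[0,0,0.3],[0,0,0]],[[0,0,0.2],[0,0,0]],[[0,0,0],[0,0,0]],[[0,0,0],[0,0,0]],[[0,0,0],[0,0,0]]]'; python3 go.py 562.5 -18.4 80 73.56; python3 snap.py h3
python3 - <<'E'
from plant import *
from holes import *
z=read_state()['tool_pos'][2]*1000-167-35.7;print('underside',z)
c=dict(np.load('pics/scene_h3.npz'));pose=[561.6,-14.9,-16.6]
# search darkest blob near the predicted hole
a=np.radians(-16.6);P=np.array([[561.6+(-40)*np.cos(a)-36*np.sin(a),-14.9+(-40)*np.sin(a)+36*np.cos(a),z+10]])/1000
q=proj(c,P)[0];print('pred',q)
for r in(2,3):
    h=hole(c,*q,r);print(np.round(h,2),topart(c,*h,z+10,pose).round(2))
E
python3 ov.py pics/scene_h3.npz hook 561.6 -14.9 -16.6 28 205 180 70 55 pics/ovh3.png
```

```text
t: 29.63
tool_pos: [0.5611, -0.0183, 0.2313]
orientation: [0.449, 3.109, 0.0]
force: [0.8, -0.4, -1.5]
opening: 0.0116
t 29.63 grasp [561.2 -18.3  64. ] yawY 73.56 tilt [ 0.02 -0.  ] open 11.6 F [ 0.8 -0.4 -1.5] M [ 0.04 -0.02 -0.02] q6 -1.41
shift now(cm) [-0.13  0.03 -1.6 ] turn z -0.0
shift after turn(cm) [-0.13  0.03 -1.6 ]
tilt fix deg (tool axes) [ 0.    0.02 -0.  ]
underside 28.71415269016167
pred [258.00109886 210.09859872]
[257.82 210.08] [-39.58  35.74]
[257.71 210.08] [-39.32  35.63]
```

View pics/ovh3.png

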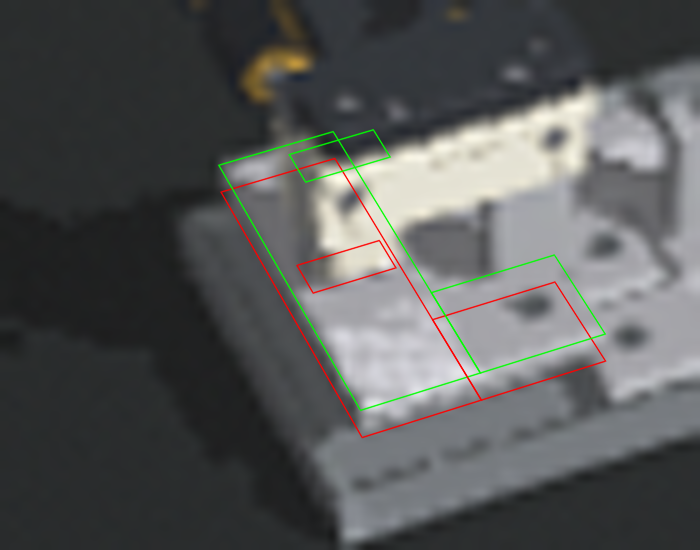

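```bash
python3 -m creep '[[[0.03,0.02,0.2],[0,0,0]],[[0,0,0.2],[0,0,0]],[[0,0,0.2],[0,0,0]],[[0,0,0.2],[0,0,0]],[[0,0,0.1],[0,0,0]],[[0,0,0.1],[0,0,0]],[[0,0,0],[0,0,0]]]'; python3 go.py;python3 snap.py h4;python3 ov.py pics/scene_h4.npz hook 561.6 -14.9 -16.6 18.3 205 180 80 60 pics/ovh4.png
```

```text
t: 30.32
tool_pos: [0.5606, -0.0179, 0.2208]
orientation: [-0.449, -3.109, 0.0]
force: [0.7, -0.0, -1.4]
opening: 0.0118
t 30.32 grasp [560.5 -17.9  53.5] yawY 73.56 tilt [-0.03  0.  ] open 11.8 F [ 0.7 -0.  -1.4] M [-0.01 -0.06  0.02] q6 -1.41
```

View pics/ovh4.png

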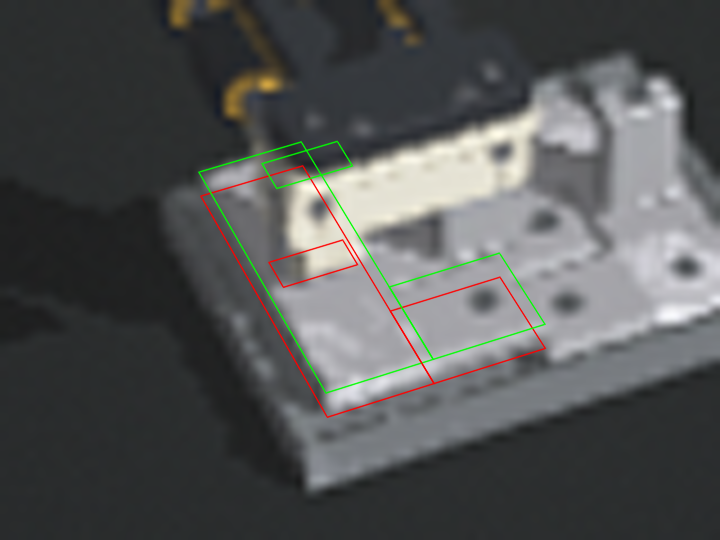

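```bash
python3 - <<'E'
from holes import *
c=dict(np.load('pics/scene_h4.npz'));pose=[561.6,-14.9,-16.6]
for r in(2,3):
    h=hole(c,205+484/9-.5,180+298/9-.5,r);print(np.round(h,2),topart(c,*h,27.8,pose).round(2))
E
python3 -m creep '[[[0,0,0.1],[0,0,0]],[[0,0,0.1],[0,0,0]],[[0,0,0],[0,0,0]]]'; python3 go.py
```

```text
[258.31 212.91] [-40.78  35.74]
[258.31 212.91] [-40.79  35.74]
t: 30.67
tool_pos: [0.5607, -0.018, 0.2189]
orientation: [-0.449, -3.109, -0.0]
force: [-0.1, 0.4, -2.1]
opening: 0.012
t 30.67 grasp [560.6 -18.   51.6] yawY 73.56 tilt [-0.01  0.  ] open 12.0 F [-0.1  0.4 -2.1] M [-0.09 -0.03 -0.03] q6 -1.41
```

```bash
python3 -m creep '[[[-0.03,0.02,0.1],[0,0,0]],[[0,0,0.1],[0,0,0]],[[0,0,0.1],[0,0,0]],[[0,0,0],[0,0,0]]]'; python3 go.py
```

```text
t: 31.0
tool_pos: [0.561, -0.0178, 0.2158]
orientation: [-0.449, -3.109, -0.0]
force: [0.2, -0.3, -1.9]
opening: 0.0117
t 31.00 grasp [560.9 -17.8  48.5] yawY 73.56 tilt [-0.02  0.  ] open 11.7 F [ 0.2 -0.3 -1.9] M [-0.11 -0.05 -0.01] q6 -1.41
```

```bash
python3 -m creep '[[[0,0,0.1],[0,0,0]],[[0,0,0.1],[0,0,0]],[[0,0,0],[0,0,0]]]'; python3 go.py
```

```text
t: 31.25
tool_pos: [0.561, -0.0179, 0.2139]
orientation: [-0.449, -3.109, 0.0]
force: [0.6, 0.9, -2.2]
opening: 0.0115
t 31.25 grasp [560.9 -17.9  46.6] yawY 73.56 tilt [-0.02  0.  ] open 11.5 F [ 0.6  0.9 -2.2] M [ 0.01 -0.02 -0.02] q6 -1.41
```

```bash
python3 -m creep '[[[0,0,0.1],[0,0,0]],[[0,0,0.1],[0,0,0]],[[0,0,0.1],[0,0,0]],[[0,0,0],[0,0,0]]]'; python3 go.py
```

```text
t: 31.58
tool_pos: [0.561, -0.0178, 0.2109]
orientation: [-0.449, -3.109, 0.0]
force: [-0.3, 0.5, -1.6]
opening: 0.0121
t 31.58 grasp [560.9 -17.8  43.6] yawY 73.56 tilt [-0.02  0.  ] open 12.1 F [-0.3  0.5 -1.6] M [-0.01 -0.07  0.04] q6 -1.41
```

```bash
python3 -m creep '[[[0,0,0.08],[0,0,0]],[[0,0,0.07],[0,0,0]],[[0,0,0.05],[0,0,0]],[[0,0,0],[0,0,0]]]'; python3 go.py
```

```text
t: 31.92
tool_pos: [0.5611, -0.0179, 0.2091]
orientation: [-0.449, -3.109, 0.0]
force: [0.7, -0.7, -1.6]
opening: 0.0118
t 31.92 grasp [561.1 -17.9  41.8] yawY 73.56 tilt [-0. -0.] open 11.8 F [ 0.7 -0.7 -1.6] M [-0.03  0.02 -0.  ] q6 -1.41
```

```bash
python3 -m creep '[[[0,0,0.04],[0,0,0]],[[0,0,0.03],[0,0,0]],[[0,0,0],[0,0,0]]]'; python3 go.py
```

```text
t: 32.17
tool_pos: [0.5611, -0.0179, 0.209]
orientation: [0.449, 3.109, -0.0]
force: [-4.0, -0.9, 4.8]
opening: 0.0124
t 32.17 grasp [561.1 -17.9  41.7] yawY 73.56 tilt [ 0. -0.] open 12.4 F [-4.  -0.9  4.8] M [0.08 0.58 0.  ] q6 -1.41
```

```bash
python3 -m creep '[[[0,0,0],[0,0,0]],[[0,0,0],[0,0,0]],[[0,0,0],[0,0,0]],[[0,0,0],[0,0,0]],[[0,0,-0.5],[0,0,0]],[[0,0,-1.5],[0,0,0]],[[0,0,-2],[0,0,0]],[[0,0,-2],[0,0,0]],[[0,0,-2],[0,0,0]],[[0,0,-2],[0,0,0]]]' 40; python3 -m creep '[[[0,0,-3],[0,0,0]],[[0,-3,-2],[0,0,0]],[[0,-3,0],[0,0,0]],[[0,-3,0],[0,0,0]],[[0,-3,0],[0,0,0]],[[0,-3,0],[0,0,0]],[[0,-3,0],[0,0,0]],[[0,-2,0],[0,0,0]],[[0,0,0],[0,0,0]],[[0,0,0],[0,0,0]]]';python3 go.py
python3 - <<'E'
from plant import *
import numpy as np,cv2
c=read_camera('scene');t=read_camera('top');np.savez('pics/scene_z.npz',**c);np.savez('pics/top_z.npz',**t)
cv2.imwrite('pics/z.png',np.hstack([cv2.resize(c['img'][175:245,215:305,::-1],(450,350),interpolation=cv2.INTER_CUBIC),cv2.resize(t['img'][155:240,210:290,::-1],(329,350),interpolation=cv2.INTER_CUBIC)]))
cv2.imwrite('pics/zs.png',np.hstack([cv2.resize(i['img'][:,:,::-1],(400,300)) for i in(c,t)]))
E
```

```text
t: 33.0
tool_pos: [0.561, -0.0178, 0.3097]
orientation: [0.449, 3.109, -0.0]
force: [0.4, -0.1, 0.1]
opening: 0.0369
t: 33.83
tool_pos: [0.5041, -0.2105, 0.3587]
orientation: [0.453, 3.109, 0.0]
force: [0.1, -0.5, 0.6]
opening: 0.037
t 33.83 grasp [ 504.2 -210.5  191.4] yawY 73.42 tilt [0.02 0.01] open 37.0 F [ 0.1 -0.5  0.6] M [-0.01  0.01  0.02] q6 -1.77
```

View pics/z.png

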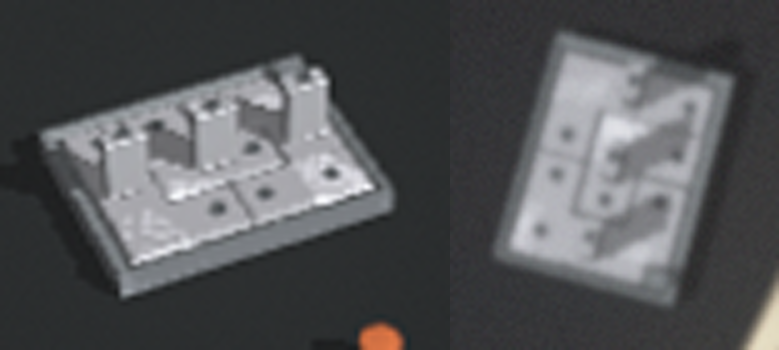

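View pics/zs.png

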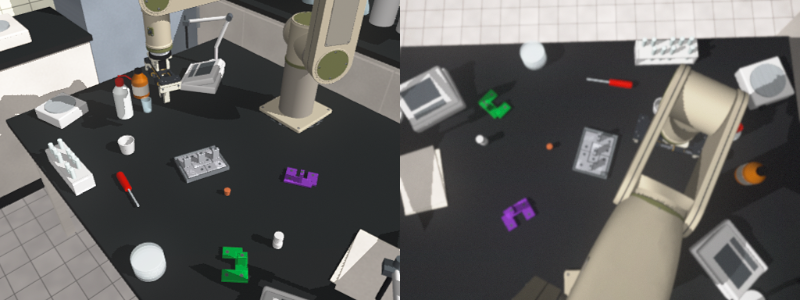

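Lug-point rise from bench to seat is 6.0, 5.9 and 6.0 mm, which matches the 6 mm tray floor. The gaps look even in both views, and the bystanders appear undisturbed. Handing in.

```bash
python3 -c "
from plant import *
print(close_job())"
```

```text
the job is handed in; nothing more can be done
None
```

The fork, elbow and hook are packed in the grey tray, interlocked, and the job was handed in at about 34 s of the 67 s allowed. I gripped each by its lug, lowered it in steps of 1–2 mm or less, and released it only once the wrist force showed the floor taking its weight. The largest force I read while seating was about 6 N.

**Seating:** From bench to tray, the grip point rose 6.0 mm (fork), 5.9 mm (elbow) and 6.0 mm (hook), against a 6 mm floor. The final scene and top pictures show all three flat with even gaps, and the fork's notch round the corner block.

**Bystanders:** The stopper, vial, cup and the green and purple look-alikes looked untouched, though I only compared them by eye. In the last top view the arm hid the cup, the beaker and part of the wash bottle.

**What disagreed:** Near the tray, the scene camera and the arm's readings differed by up to about 4 mm. The two cameras differed by about 2.5 mm. I therefore set each bracket's final position by comparing it with the tray in the scene camera, because the arm hid the tray from the top camera. The last camera checks put the brackets within about 1 mm of their home positions. The hook's measured offset varied from about -0.8 to +0.5 mm between looks, inside its 2 mm gap.

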